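# Unstack the press blanks into their nests

## Robot

A 7-joint arm with a two-finger parallel gripper is mounted at the origin on the work surface. World frame = base frame: x ahead of the robot, y to its left, z up, the work surface at z = 0. Lengths are in m, angles in rad, forces in N, time in s.
With the tool pointing down it reaches from about 0.425 to 0.875 m from the base axis. Payload 4.7 kg.
Tool frame: the origin (TCP) lies midway between the tips of the shut fingers; the grasp point (between the pads) lies 19 mm behind it; x points along the fingers, y is the direction in which the jaws open and shut, and the axes are right-handed (so a half turn about x gives the same grasp; the last joint's range is limited). The gripper opens to 87 mm and grips with 3 to 60 N. Pads are 19 mm wide; open, the fingers measure 117 mm over their backs; the gripper's body (75 mm by 190 mm) begins 51 mm behind the grasp point.
Start: joints at [1.181, 0.321, -0.07, 1.45, 0.023, 1.371, -0.057], TCP at [0.255, -0.598, 0.223] pointing down, gripper open.
Joint ranges: [-2.86, 2.86], [-0.3, 2.09], [-1.38, 1.24], [0.06, 2.45], [-1.56, 4.7], [0.09, 2.05], [-2.69, 2.69]. Speed limits (rad/s): [2.57, 2.57, 3.14, 3.14, 3.14, 3.14, 3.14].

## Interface

Orientations are given as a rotation vector (axis times angle).
In Python, from bench import ctrl gives the robot as it stands. The module is installed in compiled form; this text tells all that it offers.
- The arm moves only by the shell command python3 -m jog 'ROWS' [FORCE]. ROWS is JSON, a list of rows, each an object with "rot": the turn, a rotation vector about the tool's x, y, z in units of 5 degrees (1.0 is 5 degrees), a list of three; "travel": the shift along the tool's x, y, z in units of 0.3 m (1.0 is 0.3 m), a list of three; "jaw": the closure, from -1 (fully open) to 1 (shut), so that 0 is half open. In form: [{"rot": [ax, ay, az], "travel": [tx, ty, tz], "jaw": jaw}, ...]. A call has 1 to 8 rows; each row shifts and turns the commanded pose from where the row before left it, along the tool's axes as they then stand; what a row does not reach is not made up. A row lasts 1/10 s, in which the tool goes at most 50 mm and 8.59 degrees, less where a joint would pass 70% of its speed; a pose out of reach is approached as far as the arm can. A call with a number of a shift or a turn outside -1 to 1 is refused whole. A call with a gripper value outside its range is refused whole. The fingers move at their own pace and stop on an object; FORCE is the grip in N (left out, the last holds). Time passes only in rows, so rows that do not move let the fingers close. It gives the time, the measured TCP pose, the force and the opening at its end, in the units of the state.
- ctrl.get_state(): the state, without advancing time (a new reading comes with each control period).
- ctrl.get_image(name): name is "scene" or "top"; returns the picture (384x512x3 uint8, red, green, blue); there is no depth.
- ctrl.camera_model(name): a dict with "mtx" (3x3 intrinsics, pixels), "extrinsics" (4x4, takes a point from world to camera coordinates). Camera axes: x right, y up, looking along -z (the intrinsics and any distortion apply to the point x, -y, -z); pixel columns grow to the right and rows downward; lengths in m; the calibration is good to about 2 mm. A picture is of the moment at which its call begins. camera_model takes no time and is no camera call.
- ctrl.close_job(): hands the job in, once; it reports no verdict.
The state is a dict: "time": time; "joint_positions": joint angles; "qd": joint speeds; "joint_torque": joint torques, N m; "position": TCP position; "tool_rot": TCP orientation; "ft_force": force on the tool from outside, world axes, zero at the start; "torque": the same for the moment, N m; "grip_width": opening from 0.0 (shut) to 1.0 (fully open).
Only numpy, scipy, OpenCV 4.12 (cv2) and the standard library are available. Lean on these libraries where they do the work, as an engineer would, in place of code of your own. Each camera call takes 0.05 s, during which the arm holds its last target.

## Task

The sample blanks for the heat press are piled in one stack. Take the stack apart and set each blank down, without dropping it, in the loading nest of its own shape (oblong, square, hexagonal, round), so that it lies flat on the nest's floor inside the rim. Do not knock over or push away the small jar and the thread spool.

Things in the scene. Friction and masses are not known exactly. Their poses are not given: they have to be found in the camera images.
- blank_oblong: Oblong pale-wood press blank, 62 mm along its x, 130 mm along its y, 24 mm thick; origin at the centre of its underside, z up. About 150 g. At the start it is the bottom of the stack, lying on the table.
- blank_square: Square white press blank, 56 x 56 mm, sides along its x and y, 24 mm thick; origin at the centre of its underside, z up. About 60 g. Second from the bottom at the start, on the oblong blank.
- blank_hexagon: Regular hexagonal brown-wood press blank, 44 mm across flats; one pair of flats faces +x and -x, the others every 60 degrees; 24 mm thick; origin at the centre of its underside, z up. About 30 g. Third from the bottom at the start, on the square blank.
- blank_round: Round white press blank, 34 mm in diameter, 24 mm thick; origin at the centre of its underside, z up. About 16 g. Top of the stack at the start, on the hexagonal blank. All four just rest on one another and may be turned a little.
- nest_oblong: Oblong loading nest, opening 74 mm along its x and 142 mm along its y (86 x 154 mm outside). Black rubber floor with a bright aluminium rim all round; origin under its centre on the table, z up; floor 4 mm above the table, rim 6 mm thick with its top 11 mm above the table (7 mm above the floor). Fixed.
- nest_square: Square loading nest, opening 68 x 68 mm, sides along its x and y (80 x 80 mm outside). Black rubber floor with a bright aluminium rim all round; origin under its centre on the table, z up; floor 4 mm above the table, rim 6 mm thick with its top 11 mm above the table (7 mm above the floor). Fixed.
- nest_hexagon: Hexagonal loading nest, opening 56 mm across flats (68 mm outside); one pair of flats faces +x and -x. Black rubber floor with a bright aluminium rim all round; origin under its centre on the table, z up; floor 4 mm above the table, rim 6 mm thick with its top 11 mm above the table (7 mm above the floor). Fixed.
- nest_round: Round loading nest, opening 46 mm in diameter (58 mm outside). Black rubber floor with a bright aluminium rim all round; origin under its centre on the table, z up; floor 4 mm above the table, rim 6 mm thick with its top 11 mm above the table (7 mm above the floor). Fixed.
- snap_jar: Small glass jar with a steel lid, 52 mm in diameter, 50 mm high, standing loose among the nests; origin at the centre of its underside. To be left alone.
- spool: Blue thread spool, 42 mm in diameter, 46 mm high, standing loose among the nests; origin at the centre of its underside. To be left alone.
Mind the look-alikes: they are no part of the job. What is shaped like the nest_hexagon but purple or red is not meant.

How it is judged:
At the end, for the whole second after the job is handed in: Each of the four blanks lies in the nest of its own shape: centre within 12 mm of the nest's centre, underside less than 2.5 mm above the nest's floor, tilted less than 0.04 rad, at rest (horizontal distance between blank_oblong and nest_oblong below 0.012 m and z of blank_oblong in the frame of nest_oblong between 0.002 and 0.0065 m and angle between each of blank_oblong, blank_square, blank_hexagon, blank_round's own z axis and vertical below 0.04 rad and linear speed of each of blank_oblong, blank_square, blank_hexagon, blank_round below 0.02 m/s and angular speed of each of blank_oblong, blank_square, blank_hexagon, blank_round below 0.2 rad/s and horizontal distance between blank_square and nest_square below 0.012 m and z of blank_square in the frame of nest_square between 0.002 and 0.0065 m and horizontal distance between blank_hexagon and nest_hexagon below 0.012 m and z of blank_hexagon in the frame of nest_hexagon between 0.002 and 0.0065 m and horizontal distance between blank_round and nest_round below 0.012 m and z of blank_round in the frame of nest_round between 0.002 and 0.0065 m); the robot touches nothing.
It fails at once if the snap jar is knocked away (moved more than 30 mm) (distance of snap_jar from where it was at the start of the episode above 0.03 m).
It fails at once if the thread spool is knocked away (moved more than 30 mm) (distance of spool from where it was at the start of the episode above 0.03 m).
It fails at once if a blank is dropped (falls freely more than about 25 mm) ((contact force between blank_oblong and anything else below 0.02 N and linear speed of blank_oblong above 0.7 m/s) or (contact force between blank_square and anything else below 0.02 N and linear speed of blank_square above 0.7 m/s) or (contact force between blank_hexagon and anything else below 0.02 N and linear speed of blank_hexagon above 0.7 m/s) or (contact force between blank_round and anything else below 0.02 N and linear speed of blank_round above 0.7 m/s)).
It also fails if it takes over 128 s, if anything falls off the work surface, if the arm or the gripper's body presses on something with over 40 N, if the wrist force passes 120 N, or if a joint passes its speed limit or range.

## Working session

There is one attempt and no reset: what is moved stays moved. The work goes in short steps, Python scripts to look and compute and a shell command to move; the robot and the scene stay as the last step left them, time stands still between calls to the robot, and variables do not carry over. Pictures are saved under pics/ and viewed, and the job is handed in when it is done.

```bash
mkdir -p pics; ls; python3 - <<'E'
from bench import ctrl
import cv2,numpy as np
s=ctrl.get_state(); print(s)
for n in("scene","top"):
    im=ctrl.get_image(n); cv2.imwrite(f"pics/{n}0.png",im[:,:,::-1]); m=ctrl.camera_model(n); print(n,m)
E
```

```text
pics
{'time': 0.0, 'joint_positions': array([ 1.18110668,  0.32182035, -0.07009642,  1.45169967,  0.02259065,
        1.37079886, -0.05693634]), 'qd': array([-5.68373359e-06, -1.88006071e-03,  2.66649366e-03, -8.40607528e-05,
       -2.01366717e-04,  7.87779624e-04, -4.81248460e-04]), 'joint_torque': array([-2.47310209e-05, -4.91294539e+01, -4.03822884e-01, -3.12527204e+01,
       -6.39894395e-02,  4.36927029e-02,  1.72765772e-04]), 'position': array([ 0.25512932, -0.59721993,  0.22145094]), 'tool_rot': array([ 1.99966546,  0.41132108, -2.00063286]), 'ft_force': array([-0.21168009, -0.35024381,  0.20164096]), 'torque': array([0.03263184, 0.05580713, 0.01552213]), 'grip_width': 1.0013564985537948}
scene {'mtx': array([[348.38489845,   0.        , 254.01426779],
       [  0.        , 348.38489845, 192.35468474],
       [  0.        ,   0.        ,   1.        ]]), 'extrinsics': array([[-0.66280043,  0.74877274, -0.0059139 ,  0.35492011],
       [-0.63986027, -0.56225538,  0.52387758,  0.31417498],
       [ 0.38894013,  0.35101035,  0.85177304, -1.01484556],
       [ 0.        ,  0.        ,  0.        ,  1.        ]])}
top {'mtx': array([[346.46596485,   0.        , 258.55391969],
       [  0.        , 346.46596485, 196.99605229],
       [  0.        ,   0.        ,   1.        ]]), 'extrinsics': array([[-0.01846307, -0.99980876,  0.00644595,  0.01657269],
       [ 0.98425145, -0.01704139,  0.17595079, -0.51557669],
       [-0.17580729,  0.00959302,  0.98437786, -0.69901189],
       [ 0.        ,  0.        ,  0.        ,  1.        ]])}
```

View pics/scene0.png

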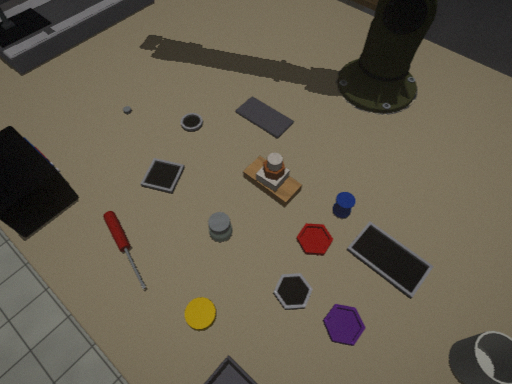

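View pics/top0.png

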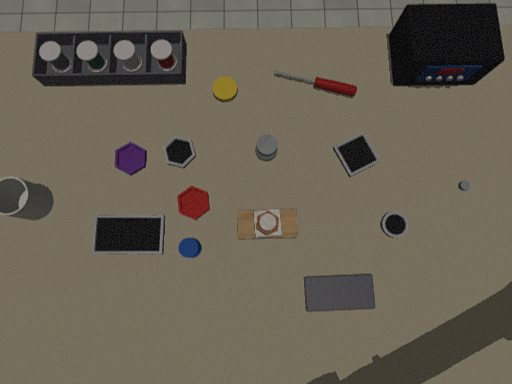

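Top picture: stack at (268,223); oblong nest (129,234), square nest (356,155), black hexagonal nest with a bright rim (180,152), round nest (395,224). Look-alikes: purple hexagon (131,158), red hexagon (194,203), grey slab (339,292), yellow disc (225,89). Jar at (267,147), spool at (190,248). Next I take close crops.

```bash
python3 - <<'E'
import cv2,numpy as np
im=cv2.imread("pics/top0.png")
def crop(cx,cy,r,k): 
    c=im[cy-r:cy+r,cx-r:cx+r]; c=cv2.convertScaleAbs(c,alpha=1.5); return cv2.resize(c,None,fx=k,fy=k,interpolation=cv2.INTER_CUBIC)
row1=np.hstack([crop(268,223,35,5.6) if 0 else cv2.resize(crop(268,223,35,4),(266,280)),cv2.resize(crop(180,152,25,5),(266,280)),cv2.resize(crop(356,155,30,5),(266,280))])
row2=np.hstack([cv2.resize(crop(395,224,25,5),(266,280)),cv2.resize(crop(129,234,42,5),(266,280)),cv2.resize(crop(190,248,25,5),(266,280))])
cv2.imwrite("pics/crops0.png",np.vstack([row1,row2]))
E
```

```text
(no output)
```

View pics/crops0.png

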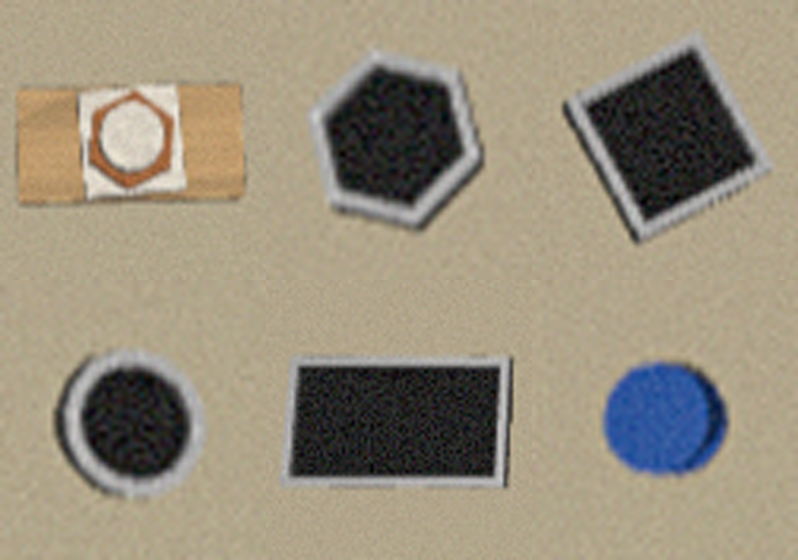

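```bash
cat > H.py <<'E'
import cv2,numpy as np
from scipy.optimize import minimize
from bench import ctrl
CAM={n:ctrl.camera_model(n) for n in("top","scene")}
def proj(cam,P):
    m=CAM[cam];P=np.atleast_2d(P);c=P@m["extrinsics"][:3,:3].T+m["extrinsics"][:3,3]
    c=c*[1,-1,-1]; u=c@m["mtx"].T; return u[:,:2]/u[:,2:]
def unproj(cam,px,z):
    m=CAM[cam];R=m["extrinsics"][:3,:3];t=m["extrinsics"][:3,3]
    d=np.linalg.inv(m["mtx"])@[px[0],px[1],1]; d=R.T@(d*[1,-1,-1]); o=-R.T@t
    return o+d*(z-o[2])/d[2]
def shape(kind,a,b=0):
    if kind=="rect": return np.array([[a,b],[-a,b],[-a,-b],[a,-b]])/2
    if kind=="hex": t=np.radians(30+60*np.arange(6)); return a/np.sqrt(3)*np.c_[np.cos(t),np.sin(t)]
    t=np.linspace(0,2*np.pi,60,endpoint=False); return a/2*np.c_[np.cos(t),np.sin(t)]
def poly3(s,x,y,th,z):
    c,si=np.cos(th),np.sin(th); return np.c_[s@np.array([[c,si],[-si,c]])+[x,y],np.full(len(s),z)]
def mask(px,o,sz,k):
    m=np.zeros((sz*k,sz*k),np.uint8); cv2.fillPoly(m,[np.round(((px-o+.5)*k-.5)*16).astype(int)],255,shift=4); return m
def nestmask(cam,s,p,o,sz,k):
    return cv2.bitwise_and(mask(proj(cam,poly3(s,*p,.004)),o,sz,k),mask(proj(cam,poly3(s,*p,.011)),o,sz,k))
def fit(costs,p0):
    best=None
    for st in(0.006,0.002):
        p0=best.x if best is not None else np.array(p0)
        sx=np.array([p0]+[p0+d for d in np.diag([st,st,st*30])])
        best=minimize(costs,p0,method="Nelder-Mead",options=dict(initial_simplex=sx,xatol=1e-5,fatol=1e-6))
    return best.x,best.fun
E
python3 - <<'E'
from H import *
ims={n:cv2.imread(f"pics/{n}0.png") for n in CAM}
N=dict(oblong=(shape("rect",.074,.142),(129,234),(390,259),0),square=(shape("rect",.068,.068),(356,155),(163,176),.5),
 hexagon=(shape("hex",.056),(180,152),(293,291),.2),round=(shape("c",.046),(395,224),(192,122),0))
k=6
for n,(s,pt,ps,th) in N.items():
    r={}
    obs={}
    for cam,pc in(("top",pt),("scene",ps)):
        sz=110 if n=="oblong" else 60
        o=np.array(pc)-sz//2
        g=cv2.cvtColor(ims[cam],cv2.COLOR_BGR2GRAY)[o[1]:o[1]+sz,o[0]:o[0]+sz]
        g=cv2.GaussianBlur(cv2.resize(g,None,fx=k,fy=k,interpolation=cv2.INTER_CUBIC),(0,0),3)
        b=(g<60).astype(np.uint8)*255
        nl,lab,st,ce=cv2.connectedComponentsWithStats(b)
        # component nearest the centre
        i=1+np.argmin(np.linalg.norm(ce[1:]-sz*k/2,axis=1)+1000*(st[1:,4]<2000)); 
        obs[cam]=((lab==i).astype(np.uint8)*255,o,sz)
    def cost(p,cams):
        c=0
        for cam in cams:
            b,o,sz=obs[cam]; m=nestmask(cam,s,p,o,sz,k); c+=np.count_nonzero(b^m)/max(1,np.count_nonzero(b))
        return c
    x0=unproj("top",pt,.006)[:2]
    for cams in(["top"],["scene"],["top","scene"]):
        p,f=fit(lambda p:cost(p,cams),[*x0,th]); print(n,cams,p.round(4),round(f,3))
E
```

```text
oblong ['top'] [ 0.445   0.2988 -0.0142] 0.024
oblong ['scene'] [ 0.4451  0.2989 -0.0259] 0.025
oblong ['top', 'scene'] [ 0.4451  0.2989 -0.0258] 0.048
square ['top'] [ 0.6214 -0.2222  0.4552] 0.026
square ['scene'] [ 0.6214 -0.2215  0.4533] 0.025
square ['top', 'scene'] [ 0.6215 -0.222   0.4495] 0.061
hexagon ['top'] [0.6346 0.1904 0.7856] 0.025
hexagon ['scene'] [0.6341 0.1906 0.7757] 0.022
hexagon ['top', 'scene'] [0.6343 0.1904 0.7714] 0.05
round ['top'] [ 0.456  -0.2969 -0.0239] 0.035
round ['scene'] [ 0.4562 -0.2958  0.0627] 0.067
round ['top', 'scene'] [ 0.4558 -0.2967 -0.0057] 0.115
```

```bash
python3 - <<'E'
from H import *
im=cv2.imread("pics/top0.png")[203:243,228:308]; cv2.imwrite("pics/stack_t.png",cv2.resize(im,None,fx=10,fy=10,interpolation=cv2.INTER_CUBIC))
im=cv2.imread("pics/scene0.png")[145:210,235:310]; cv2.imwrite("pics/stack_s.png",cv2.resize(im,None,fx=9,fy=9,interpolation=cv2.INTER_CUBIC))
for n,p,z in(("jar",(267,143),.05),("spool",(189.5,248),.046)): print(n,unproj("top",p,z))
E
```

```text
jar [ 0.63524938 -0.01340244  0.05      ]
spool [0.40992865 0.15369474 0.046     ]
```

View pics/stack_t.png

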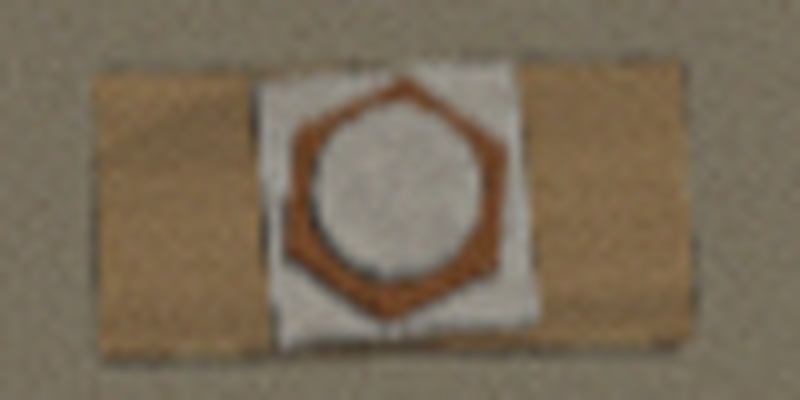

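View pics/stack_s.png

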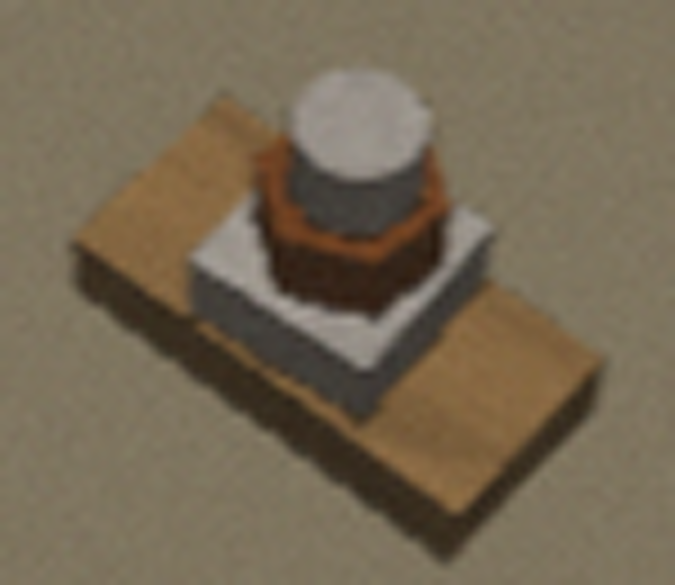

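```bash
python3 - <<'E'
from H import *
from scipy.optimize import least_squares
def w(l,z,cam="top",o=(228,203),k=10): return np.array([unproj(cam,((u+.5)/k-.5+o[0],(v+.5)/k-.5+o[1]),z)[:2] for u,v in l])
print("round",w([(398,188)],.096), w([(362,125)],.096,"scene",(235,145),9))
def reg(name,s,pts,z,th):
    W=w(pts,z)
    def f(p):
        P=poly3(s,*p,0)[:,:2]; D=np.linalg.norm(W[:,None]-P[None],axis=2); return (W-P[D.argmin(1)]).ravel()
    r=least_squares(f,[*W.mean(0),th]); print(name,r.x.round(4),np.abs(r.fun).max().round(4))
reg("hex",shape("hex",.044),[(404,80),(506,150),(496,268),(392,320),(285,250),(297,132)],.072,0)
reg("sq",shape("rect",.056,.056),[(262,83),(515,64),(542,325),(282,348)],.048,.05)
reg("ob",shape("rect",.062,.13),[(97,73),(683,60),(690,345),(100,357)],.024,.02)
from scipy.spatial.transform import Rotation as R
s=ctrl.get_state(); print(R.from_rotvec(s["tool_rot"]).as_matrix().round(3))
E
```

```text
round [[ 0.45759107 -0.00865056]] [[ 0.45983041 -0.00600895]]
hex [ 0.4578 -0.0091  0.4283] 0.0009
sq [ 0.4593 -0.0107  0.065 ] 0.001
ob [ 0.461  -0.0098  0.0019] 0.0012
[[-0.001  0.393 -0.92 ]
 [ 0.002 -0.92  -0.393]
 [-1.    -0.002  0.   ]]
```

```bash
cat >> H.py <<'E'
from scipy.spatial.transform import Rotation as Rn
def plan(x,y,z,yaw):
    s=ctrl.get_state(); Rc=Rn.from_rotvec(s["tool_rot"])
    M=Rc.as_matrix(); cy=np.arctan2(M[1,1],M[0,1])
    yaw=cy+(yaw-cy+np.pi/2)%np.pi-np.pi/2   # nearest half-turn equivalent
    T=lambda a:np.array([[0,np.cos(a),np.sin(a)],[0,np.sin(a),-np.cos(a)],[-1,0,0]])
    rv=(Rc.inv()*Rn.from_matrix(T(yaw))).as_rotvec()
    d=np.array([x,y,z])-s["position"]
    print("t",round(s["time"],2),"pos",s["position"].round(4),"yaw",cy.round(3),"tilt",np.arccos(-M[2,0]).round(4),"grip mm",round(s["grip_width"]*87,1),"F",s["ft_force"].round(1),"q7",s["joint_positions"][6].round(2))
    print("ROT units",(np.degrees(rv)/5).round(2),"| TRAVEL units after rot",(T(yaw).T@d/.3).round(4),"world d",d.round(4))
E
python3 -c "
from H import *
plan(.46,-.3,.2,-1.667)"
```

```text
t 0.1 pos [ 0.2552 -0.5973  0.2216] yaw -1.167 tilt 0.0017 grip mm 87.2 F [-0.7  0.2  0.2] q7 -0.06
ROT units [5.73 0.01 0.02] | TRAVEL units after rot [ 0.0718 -1.0519 -0.5844] world d [ 0.2048  0.2973 -0.0216]
```

```bash
python3 -m jog '[{"rot":[1,0,0],"travel":[0,0,0],"jaw":-1},{"rot":[1,0,0],"travel":[0,0,0],"jaw":-1},{"rot":[1,0,0],"travel":[0,0,0],"jaw":-1},{"rot":[1,0,0],"travel":[0,0,0],"jaw":-1},{"rot":[1,0,0],"travel":[0,0,0],"jaw":-1},{"rot":[0.7,0,0],"travel":[0,0,0],"jaw":-1},{"rot":[0,0,0],"travel":[0,0,0],"jaw":-1}]' 15; python3 -c "
from H import *
plan(.46,-.3,.2,-1.667);plan(.4576,-.0087,.2,-1.667)"
```

```text
time: 0.8
position: [0.2552, -0.5975, 0.222]
tool_rot: [-2.172, 0.101, 2.174]
ft_force: [-0.1, -0.2, 0.0]
grip_width: 1.001
t 0.8 pos [ 0.2552 -0.5975  0.222 ] yaw -1.665 tilt 0.001 grip mm 87.1 F [-0.1 -0.2  0. ] q7 -0.54
ROT units [0.03 0.01 0.01] | TRAVEL units after rot [ 0.0733 -1.0526 -0.5842] world d [ 0.2048  0.2975 -0.022 ]
t 0.8 pos [ 0.2552 -0.5975  0.222 ] yaw -1.665 tilt 0.001 grip mm 87.1 F [-0.1 -0.2  0. ] q7 -0.54
ROT units [0.03 0.01 0.01] | TRAVEL units after rot [ 0.0733 -2.0184 -0.483 ] world d [ 0.2024  0.5888 -0.022 ]
```

```bash
python3 -m jog '[{"rot":[0,0,0],"travel":[0.009,-0.131,-0.073],"jaw":-1},{"rot":[0,0,0],"travel":[0.009,-0.131,-0.073],"jaw":-1},{"rot":[0,0,0],"travel":[0.009,-0.131,-0.073],"jaw":-1},{"rot":[0,0,0],"travel":[0.009,-0.131,-0.073],"jaw":-1},{"rot":[0,0,0],"travel":[0.009,-0.131,-0.073],"jaw":-1},{"rot":[0,0,0],"travel":[0.009,-0.131,-0.073],"jaw":-1},{"rot":[0,0,0],"travel":[0.009,-0.131,-0.073],"jaw":-1},{"rot":[0,0,0],"travel":[0.009,-0.131,-0.073],"jaw":-1}]'; python3 -c "
from H import *
plan(.4576,-.0087,.2,-1.667)"
```

```text
time: 1.6
position: [0.4598, -0.2994, 0.2008]
tool_rot: [-2.174, 0.1, 2.174]
ft_force: [1.5, -0.7, -0.2]
grip_width: 1.0
t 1.6 pos [ 0.4598 -0.2994  0.2008] yaw -1.663 tilt 0.0003 grip mm 87.0 F [ 1.5 -0.7 -0.2] q7 -1.16
ROT units [ 0.05 -0.   -0.  ] | TRAVEL units after rot [ 0.0027 -0.9639  0.1005] world d [-0.0022  0.2907 -0.0008]
```

Precise motion. Now over the stack.

```bash
python3 -m jog '[{"rot":[0,0,0],"travel":[0,-0.14,0.014],"jaw":-1},{"rot":[0,0,0],"travel":[0,-0.14,0.014],"jaw":-1},{"rot":[0,0,0],"travel":[0,-0.14,0.014],"jaw":-1},{"rot":[0,0,0],"travel":[0,-0.14,0.014],"jaw":-1},{"rot":[0,0,0],"travel":[0,-0.14,0.014],"jaw":-1},{"rot":[0,0,0],"travel":[0,-0.14,0.014],"jaw":-1},{"rot":[0,0,0],"travel":[0,-0.124,0.016],"jaw":-1},{"rot":[0,0,0],"travel":[0,0,0],"jaw":-1}]'; python3 -c "
from H import *
plan(.4576,-.0087,.081,-1.667)"
```

```text
time: 2.4
position: [0.456, -0.0043, 0.2012]
tool_rot: [-2.179, 0.089, 2.178]
ft_force: [-0.1, 0.4, 0.8]
grip_width: 0.998
t 2.4 pos [ 0.456  -0.0043  0.2012] yaw -1.654 tilt 0.0013 grip mm 86.8 F [-0.1  0.4  0.8] q7 -1.66
ROT units [ 0.15 -0.    0.01] | TRAVEL units after rot [ 0.4006  0.014  -0.0066] world d [ 0.0016 -0.0044 -0.1202]
```

```bash
python3 -m jog '[{"rot":[0.15,0,0],"travel":[0.05,0.014,-0.006],"jaw":-1},{"rot":[0,0,0],"travel":[0.07,0,0],"jaw":-1},{"rot":[0,0,0],"travel":[0.07,0,0],"jaw":-1},{"rot":[0,0,0],"travel":[0.07,0,0],"jaw":-1},{"rot":[0,0,0],"travel":[0,0,0],"jaw":-1}]'; python3 -c "
from H import *
plan(.4576,-.0087,.081,-1.667)
for n in CAM: cv2.imwrite(f'pics/{n}1.png',ctrl.get_image(n)[:,:,::-1])
a=cv2.imread('pics/scene1.png')[110:220,215:325]; cv2.imwrite('pics/s1c.png',cv2.resize(a,(600,600),interpolation=cv2.INTER_CUBIC))
"
```

```text
time: 2.9
position: [0.4553, -0.0152, 0.1203]
tool_rot: [-2.16, 0.115, 2.173]
ft_force: [-0.5, 0.5, -0.3]
grip_width: 0.998
t 2.9 pos [ 0.4553 -0.0152  0.1203] yaw -1.677 tilt 0.0059 grip mm 86.8 F [-0.5  0.5 -0.3] q7 -1.7
ROT units [-0.11  0.07 -0.  ] | TRAVEL units after rot [ 0.1309 -0.0225 -0.0056] world d [ 0.0023  0.0065 -0.0393]
```

View pics/s1c.png

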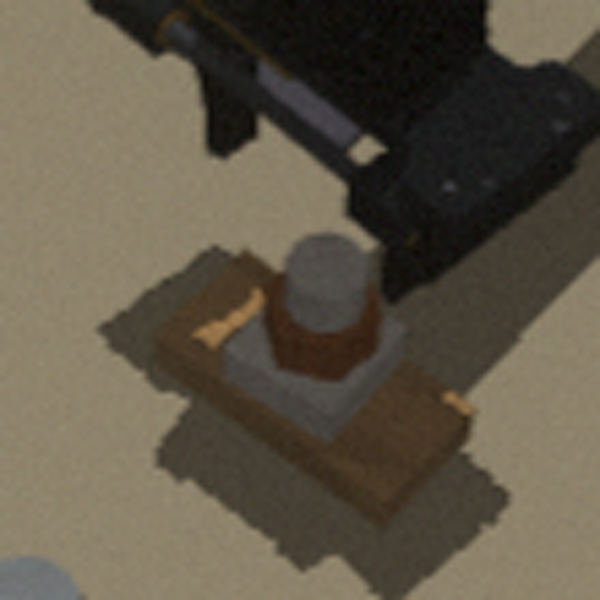

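```bash
python3 -m jog '[{"rot":[0,0,0],"travel":[0,0,0],"jaw":-1},{"rot":[0,0,0],"travel":[0,0,0],"jaw":-1},{"rot":[0,0,0],"travel":[0,0,0],"jaw":-1}]'; python3 -c "
from H import *
plan(.4576,-.0087,.081,-1.667)"
```

```text
time: 3.3
position: [0.4584, -0.0148, 0.1238]
tool_rot: [-2.168, 0.116, 2.165]
ft_force: [0.2, -0.2, -0.2]
grip_width: 0.997
t 3.3 pos [ 0.4584 -0.0148  0.1238] yaw -1.677 tilt 0.0016 grip mm 86.8 F [ 0.2 -0.2 -0.2] q7 -1.7
ROT units [-0.12 -0.02 -0.  ] | TRAVEL units after rot [ 0.1426 -0.0201  0.0045] world d [-0.0008  0.0061 -0.0428]
```

```bash
python3 -m jog '[{"rot":[-0.12,0,0],"travel":[0,-0.02,0.004],"jaw":-1},{"rot":[0,0,0],"travel":[0.03,0,0],"jaw":-1},{"rot":[0,0,0],"travel":[0.03,0,0],"jaw":-1},{"rot":[0,0,0],"travel":[0,0,0],"jaw":-1},{"rot":[0,0,0],"travel":[0,0,0],"jaw":-1},{"rot":[0,0,0],"travel":[0,0,0],"jaw":-1}]'; python3 -c "
from H import *
plan(.4576,-.0087,.081,-1.667)"
```

```text
time: 3.9
position: [0.4573, -0.0087, 0.1049]
tool_rot: [-2.172, 0.105, 2.172]
ft_force: [-0.3, -0.6, -0.3]
grip_width: 1.002
t 3.9 pos [ 0.4573 -0.0087  0.1049] yaw -1.667 tilt 0.0 grip mm 87.1 F [-0.3 -0.6 -0.3] q7 -1.72
ROT units [-0.  0.  0.] | TRAVEL units after rot [ 0.0798  0.     -0.0011] world d [ 0.0003 -0.     -0.0239]
```

Aligned; descend and grip.

```bash
python3 -m jog '[{"rot":[0,0,0],"travel":[0.03,0,0],"jaw":-1},{"rot":[0,0,0],"travel":[0.03,0,0],"jaw":-1},{"rot":[0,0,0],"travel":[0.02,0,0],"jaw":-1},{"rot":[0,0,0],"travel":[0,0,0],"jaw":-1},{"rot":[0,0,0],"travel":[0,0,0],"jaw":-1},{"rot":[0,0,0],"travel":[0,0,0],"jaw":-0.2}]' 12; python3 -m jog '[{"rot":[0,0,0],"travel":[0,0,0],"jaw":0},{"rot":[0,0,0],"travel":[0,0,0],"jaw":0.1},{"rot":[0,0,0],"travel":[0,0,0],"jaw":0.2},{"rot":[0,0,0],"travel":[0,0,0],"jaw":0.3},{"rot":[0,0,0],"travel":[0,0,0],"jaw":0.4},{"rot":[0,0,0],"travel":[0,0,0],"jaw":0.6},{"rot":[0,0,0],"travel":[0,0,0],"jaw":1},{"rot":[0,0,0],"travel":[0,0,0],"jaw":1}]'; python3 -c "
from H import *
plan(.4576,-.0087,.081,-1.667)"
```

```text
time: 4.5
position: [0.4574, -0.0086, 0.0811]
tool_rot: [-2.173, 0.105, 2.172]
ft_force: [-0.4, 0.6, 0.8]
grip_width: 0.966
time: 5.3
position: [0.4572, -0.0086, 0.0809]
tool_rot: [-2.172, 0.105, 2.172]
ft_force: [-0.4, -0.4, -0.1]
grip_width: 0.384
t 5.3 pos [ 0.4572 -0.0086  0.0809] yaw -1.667 tilt 0.0001 grip mm 33.4 F [-0.4 -0.4 -0.1] q7 -1.74
ROT units [-0. -0. -0.] | TRAVEL units after rot [-0.0002  0.0001 -0.0013] world d [ 0.0004 -0.0001  0.0001]
```

```bash
python3 -m jog '[{"rot":[0,0,0],"travel":[-0.02,0,0],"jaw":1},{"rot":[0,0,0],"travel":[-0.03,0,0],"jaw":1},{"rot":[0,0,0],"travel":[-0.08,0,0],"jaw":1},{"rot":[0,0,0],"travel":[-0.1,0,0],"jaw":1},{"rot":[0,0,0],"travel":[-0.1,0,0],"jaw":1},{"rot":[0,0,0],"travel":[0,0,0],"jaw":1},{"rot":[0,0,0],"travel":[0,0,0],"jaw":1},{"rot":[0,0,0],"travel":[0,0,0],"jaw":1}]'; python3 -c "
from H import *
plan(.4558,-.2967,.1,-1.667)
cv2.imwrite('pics/s2.png',ctrl.get_image('scene')[:,:,::-1])
a=cv2.imread('pics/s2.png')[80:230,200:350]; cv2.imwrite('pics/s2c.png',cv2.resize(a,(600,600),interpolation=cv2.INTER_CUBIC))
"
```

```text
time: 6.1
position: [0.4565, -0.0087, 0.1793]
tool_rot: [-2.171, 0.105, 2.174]
ft_force: [-0.1, 0.3, -0.3]
grip_width: 0.388
t 6.1 pos [ 0.4565 -0.0087  0.1793] yaw -1.667 tilt 0.0013 grip mm 33.7 F [-0.1  0.3 -0.3] q7 -1.68
ROT units [-0.    0.01 -0.  ] | TRAVEL units after rot [ 0.2643  0.9559 -0.0898] world d [-0.0007 -0.288  -0.0793]
```

View pics/s2c.png

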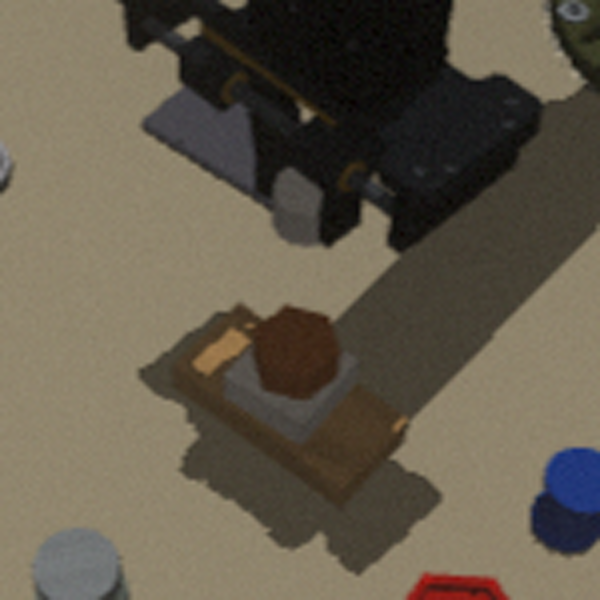

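```bash
python3 -m jog '[{"rot":[0,0,0],"travel":[0,0.08,-0.008],"jaw":1},{"rot":[0,0,0],"travel":[0,0.14,-0.013],"jaw":1},{"rot":[0,0,0],"travel":[0,0.14,-0.013],"jaw":1},{"rot":[0,0,0],"travel":[0,0.14,-0.013],"jaw":1},{"rot":[0,0,0],"travel":[0,0.14,-0.013],"jaw":1},{"rot":[0,0,0],"travel":[0,0.14,-0.013],"jaw":1},{"rot":[0,0,0],"travel":[0,0.11,-0.01],"jaw":1},{"rot":[0,0,0],"travel":[0,0.06,-0.006],"jaw":1}]'; python3 -m jog '[{"rot":[0,0,0],"travel":[0.06,0,0],"jaw":1},{"rot":[0,0,0],"travel":[0.1,0,0],"jaw":1},{"rot":[0,0,0],"travel":[0.1,0,0],"jaw":1},{"rot":[0,0,0],"travel":[0,0,0],"jaw":1},{"rot":[0,0,0],"travel":[0,0,0],"jaw":1},{"rot":[0,0,0],"travel":[0,0,0],"jaw":1},{"rot":[0,0,0],"travel":[0,0,0],"jaw":1}]'; python3 -c "
from H import *
plan(.4558,-.2967,.014,-1.667)
cv2.imwrite('pics/t3.png',ctrl.get_image('top')[:,:,::-1])
cv2.imwrite('pics/s3.png',ctrl.get_image('scene')[:,:,::-1])
"
```

```text
time: 6.95
position: [0.4548, -0.2978, 0.1784]
tool_rot: [-2.167, 0.108, 2.172]
ft_force: [1.2, 1.0, -0.7]
grip_width: 0.382
time: 7.65
position: [0.4576, -0.2953, 0.1038]
tool_rot: [-2.176, 0.106, 2.17]
ft_force: [-0.6, 0.6, -0.4]
grip_width: 0.388
t 7.65 pos [ 0.4576 -0.2953  0.1038] yaw -1.667 tilt 0.0031 grip mm 33.7 F [-0.6  0.6 -0.4] q7 -1.19
ROT units [ 0.   -0.03 -0.02] | TRAVEL units after rot [0.2993 0.0051 0.0055] world d [-0.0018 -0.0014 -0.0898]
```

```bash
python3 -m jog '[{"rot":[0,0,0],"travel":[0.05,0.005,0.004],"jaw":1},{"rot":[0,0,0],"travel":[0.08,0,0],"jaw":1},{"rot":[0,0,0],"travel":[0.08,0,0],"jaw":1},{"rot":[0,0,0],"travel":[0.04,0,0],"jaw":1},{"rot":[0,0,0],"travel":[0,0,0],"jaw":1},{"rot":[0,0,0],"travel":[0,0,0],"jaw":1},{"rot":[0,0,0],"travel":[0,0,0],"jaw":1},{"rot":[0,0,0],"travel":[0,0,0],"jaw":1}]'; python3 -c "
from H import *
plan(.4558,-.2967,.0135,-1.667)
cv2.imwrite('pics/s3.png',ctrl.get_image('scene')[:,:,::-1])
a=cv2.imread('pics/s3.png')[50:170,130:250]; cv2.imwrite('pics/s3c.png',cv2.resize(a,(600,600),interpolation=cv2.INTER_CUBIC))
"
```

```text
time: 8.55
position: [0.4559, -0.2968, 0.0281]
tool_rot: [-2.175, 0.106, 2.171]
ft_force: [-0.1, 0.3, -0.5]
grip_width: 0.385
t 8.55 pos [ 0.4559 -0.2968  0.0281] yaw -1.667 tilt 0.0022 grip mm 33.5 F [-0.1  0.3 -0.5] q7 -1.21
ROT units [-0.   -0.02 -0.01] | TRAVEL units after rot [ 0.0488 -0.0002  0.0004] world d [-0.0001  0.0001 -0.0146]
```

View pics/s3c.png

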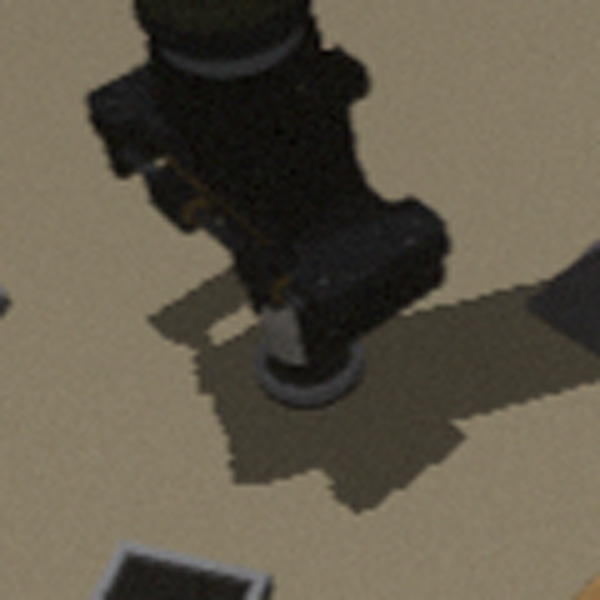

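```bash
python3 -m jog '[{"rot":[0,0,0],"travel":[0.02,0,0],"jaw":1},{"rot":[0,0,0],"travel":[0.02,0,0],"jaw":1},{"rot":[0,0,0],"travel":[0.009,0,0],"jaw":1},{"rot":[0,0,0],"travel":[0,0,0],"jaw":1},{"rot":[0,0,0],"travel":[0,0,0],"jaw":1},{"rot":[0,0,0],"travel":[0,0,0],"jaw":1}]'; python3 -c "
from H import *
plan(.4558,-.2967,.013,-1.667)"
```

```text
time: 9.2
position: [0.4549, -0.2961, 0.0122]
tool_rot: [-2.171, 0.104, 2.173]
ft_force: [-2.3, 1.8, 3.6]
grip_width: 0.387
t 9.2 pos [ 0.4549 -0.2961  0.0122] yaw -1.667 tilt 0.0005 grip mm 33.7 F [-2.3  1.8  3.6] q7 -1.21
ROT units [-0.    0.01  0.  ] | TRAVEL units after rot [-0.0027  0.0016 -0.0033] world d [ 0.0009 -0.0006  0.0008]
```

```bash
python3 -m jog '[{"rot":[0,0,0],"travel":[-0.002,0,0],"jaw":1},{"rot":[0,0,0],"travel":[0,0,0],"jaw":0.1},{"rot":[0,0,0],"travel":[0,0,0],"jaw":0},{"rot":[0,0,0],"travel":[0,0,0],"jaw":-0.2},{"rot":[0,0,0],"travel":[0,0,0],"jaw":-0.3},{"rot":[0,0,0],"travel":[0,0,0],"jaw":-0.3}]'; python3 -m jog '[{"rot":[0,0,0],"travel":[-0.05,0,0],"jaw":-0.4},{"rot":[0,0,0],"travel":[-0.1,0,0],"jaw":-1},{"rot":[0,0,0],"travel":[-0.14,0,0],"jaw":-1},{"rot":[0,0,0],"travel":[-0.14,0,0],"jaw":-1},{"rot":[0,0,0],"travel":[-0.08,0,0],"jaw":-1},{"rot":[0,0,0],"travel":[0,0,0],"jaw":-1},{"rot":[0,0,0],"travel":[0,0,0],"jaw":-1}]'; python3 -c "
from H import *
for n in CAM: cv2.imwrite(f'pics/{n}4.png',ctrl.get_image(n)[:,:,::-1])
plan(.4578,-.0091,.165,-1.667)
a=cv2.imread('pics/scene4.png')[95:145,165:215]; b=cv2.imread('pics/top4.png')[198:248,245:295];cv2.imwrite('pics/4c.png',np.hstack([cv2.resize(a,(400,400),interpolation=cv2.INTER_CUBIC),cv2.resize(b,(400,400),interpolation=cv2.INTER_CUBIC)]))
"
```

```text
time: 9.8
position: [0.455, -0.2963, 0.0128]
tool_rot: [-2.172, 0.105, 2.172]
ft_force: [0.1, 0.1, 0.2]
grip_width: 0.63
time: 10.5
position: [0.4553, -0.2964, 0.167]
tool_rot: [-2.174, 0.106, 2.171]
ft_force: [-0.7, -0.8, -0.8]
grip_width: 0.993
t 10.6 pos [ 0.4543 -0.2958  0.165 ] yaw -1.667 tilt 0.0019 grip mm 87.0 F [ 0.3  0.8 -0.7] q7 -1.17
ROT units [0.   0.02 0.01] | TRAVEL units after rot [-2.000e-04 -9.523e-01  8.010e-02] world d [0.0035 0.2867 0.    ]
```

View pics/4c.png

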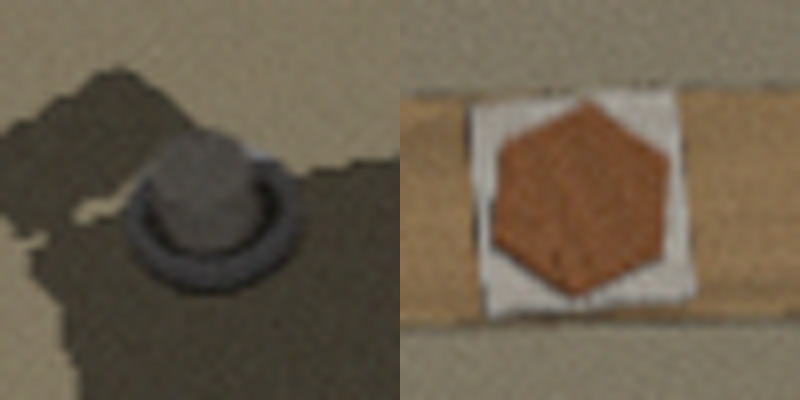

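The round blank lies inside its nest and the stack is undisturbed. Next I refit the hexagon from the clear view.

```bash
cat >> H.py <<'E'
from scipy.optimize import least_squares
def reg(name,s,pts,z,th,o,k,cam="top"):
    W=np.array([unproj(cam,((u+.5)/k-.5+o[0],(v+.5)/k-.5+o[1]),z)[:2] for u,v in pts])
    def f(p):
        P=poly3(s,*p,0)[:,:2]; D=np.linalg.norm(W[:,None]-P[None],axis=2); return (W-P[D.argmin(1)]).ravel()
    r=least_squares(f,[*W.mean(0),th]); print(name,r.x.round(4),np.abs(r.fun).max().round(4))
E
python3 -c "
from H import *
reg('hex',shape('hex',.044),[(187,100),(268,158),(264,252),(174,297),(93,240),(100,143)],.072,.43,(245,198),8)"
python3 -m jog '[{"rot":[0,0,0],"travel":[0,-0.08,0.007],"jaw":-1},{"rot":[0,0,0],"travel":[0,-0.14,0.012],"jaw":-1},{"rot":[0,0,0],"travel":[0,-0.14,0.012],"jaw":-1},{"rot":[0,0,0],"travel":[0,-0.14,0.012],"jaw":-1},{"rot":[0,0,0],"travel":[0,-0.14,0.012],"jaw":-1},{"rot":[0,0,0],"travel":[0,-0.14,0.012],"jaw":-1},{"rot":[0,0,0],"travel":[0,-0.11,0.008],"jaw":-1},{"rot":[0,0,0],"travel":[0,-0.06,0.005],"jaw":-1}]';python3 -m jog '[{"rot":[0,0,0],"travel":[0.05,0,0],"jaw":-1},{"rot":[0,0,0],"travel":[0.1,0,0],"jaw":-1},{"rot":[0,0,0],"travel":[0.05,0,0],"jaw":-1},{"rot":[0,0,0],"travel":[0,0,0],"jaw":-1},{"rot":[0,0,0],"travel":[0,0,0],"jaw":-1},{"rot":[0,0,0],"travel":[0,0,0],"jaw":-1},{"rot":[0,0,0],"travel":[0,0,0],"jaw":-1}]'; python3 -c "
from H import *
plan(.4578,-.0091,.057,-1.667)"
```

```text
hex [ 0.4582 -0.0091  0.4319] 0.0007
time: 11.4
position: [0.4574, -0.0068, 0.1646]
tool_rot: [-2.171, 0.099, 2.177]
ft_force: [0.4, 0.1, 0.3]
grip_width: 0.997
time: 12.1
position: [0.4592, -0.0104, 0.1067]
tool_rot: [-2.174, 0.105, 2.17]
ft_force: [0.4, 0.0, -0.2]
grip_width: 0.997
t 12.1 pos [ 0.4592 -0.0104  0.1067] yaw -1.667 tilt 0.0016 grip mm 86.7 F [ 0.4  0.  -0.2] q7 -1.71
ROT units [-0.   -0.02 -0.  ] | TRAVEL units after rot [ 0.1657 -0.0037  0.0052] world d [-0.0014  0.0013 -0.0497]
```

```bash
python3 -m jog '[{"rot":[0,0,0],"travel":[0.02,-0.004,0.004],"jaw":-1},{"rot":[0,0,0],"travel":[0.05,0,0],"jaw":-1},{"rot":[0,0,0],"travel":[0.05,0,0],"jaw":-1},{"rot":[0,0,0],"travel":[0.045,0,0],"jaw":-1},{"rot":[0,0,0],"travel":[0,0,0],"jaw":-1},{"rot":[0,0,0],"travel":[0,0,0],"jaw":-1},{"rot":[0,0,0],"travel":[0,0,0],"jaw":-0.2}]' 15; python3 -m jog '[{"rot":[0,0,0],"travel":[0,0,0],"jaw":-0.1},{"rot":[0,0,0],"travel":[0,0,0],"jaw":0},{"rot":[0,0,0],"travel":[0,0,0],"jaw":0.1},{"rot":[0,0,0],"travel":[0,0,0],"jaw":0.2},{"rot":[0,0,0],"travel":[0,0,0],"jaw":0.4},{"rot":[0,0,0],"travel":[0,0,0],"jaw":0.6},{"rot":[0,0,0],"travel":[0,0,0],"jaw":1},{"rot":[0,0,0],"travel":[0,0,0],"jaw":1}]'; python3 -c "
from H import *
plan(.4578,-.0091,.057,-1.667)"
```

```text
time: 12.8
position: [0.4581, -0.0089, 0.057]
tool_rot: [-2.174, 0.105, 2.171]
ft_force: [1.0, 0.5, 0.5]
grip_width: 0.965
time: 13.6
position: [0.4575, -0.0089, 0.0564]
tool_rot: [-2.172, 0.105, 2.172]
ft_force: [-0.1, -0.4, 0.8]
grip_width: 0.502
t 13.6 pos [ 0.4575 -0.0089  0.0564] yaw -1.667 tilt 0.0001 grip mm 43.6 F [-0.1 -0.4  0.8] q7 -1.75
ROT units [ 0. -0. -0.] | TRAVEL units after rot [-0.002   0.0005 -0.0011] world d [ 0.0003 -0.0002  0.0006]
```

```bash
python3 -m jog '[{"rot":[0,0,0],"travel":[-0.02,0,0],"jaw":1},{"rot":[0,0,0],"travel":[-0.03,0,0],"jaw":1},{"rot":[0,0,0],"travel":[-0.08,0,0],"jaw":1},{"rot":[0,0,0],"travel":[-0.1,0,0],"jaw":1},{"rot":[0,0,0],"travel":[-0.1,0,0],"jaw":1},{"rot":[0,0,0],"travel":[0,0,0],"jaw":1}]'; python3 -m jog '[{"rot":[-1,0,0],"travel":[0,0,0],"jaw":1},{"rot":[-1,0,0],"travel":[0,0,0],"jaw":1},{"rot":[-1,0,0],"travel":[0,0,0],"jaw":1},{"rot":[-1,0,0],"travel":[0,0,0],"jaw":1},{"rot":[0,0,0],"travel":[0,0,0],"jaw":1},{"rot":[0,0,0],"travel":[0,0,0],"jaw":1},{"rot":[0,0,0],"travel":[0,0,0],"jaw":1}]'; python3 -c "
from H import *
plan(.6343,.1904,.155,-1.318)
cv2.imwrite('pics/s5.png',ctrl.get_image('scene')[:,:,::-1])
a=cv2.imread('pics/s5.png')[80:230,200:350]; cv2.imwrite('pics/s5c.png',cv2.resize(a,(600,600),interpolation=cv2.INTER_CUBIC))
"
```

```text
time: 14.2
position: [0.4608, -0.0089, 0.1603]
tool_rot: [-2.182, 0.106, 2.163]
ft_force: [1.1, 0.4, 0.2]
grip_width: 0.498
time: 14.9
position: [0.4574, -0.009, 0.1553]
tool_rot: [2.087, 0.264, -2.088]
ft_force: [0.5, -0.7, -0.5]
grip_width: 0.504
t 14.9 pos [ 0.4574 -0.009   0.1553] yaw -1.319 tilt 0.0002 grip mm 43.8 F [ 0.5 -0.7 -0.5] q7 -1.34
ROT units [-0.02  0.   -0.  ] | TRAVEL units after rot [ 0.001  -0.4959 -0.7371] world d [ 0.1769  0.1994 -0.0003]
```

View pics/s5c.png

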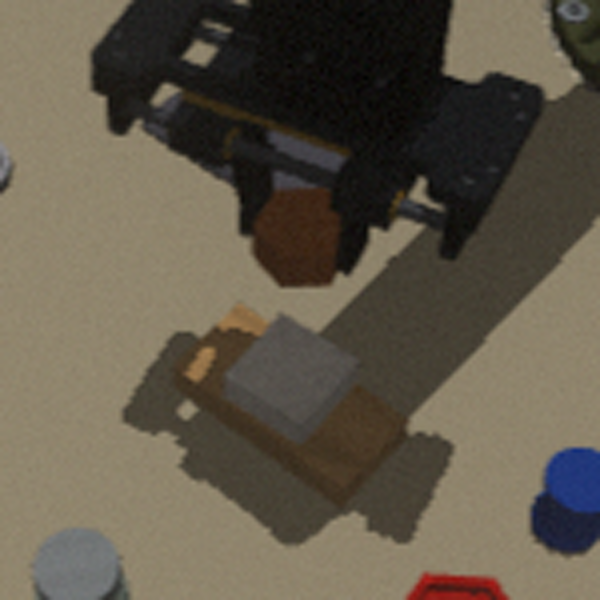

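```bash
python3 -c "
import cv2
a=cv2.imread('pics/s5.png')[115:160,250:305]; cv2.imwrite('pics/s5d.png',cv2.convertScaleAbs(cv2.resize(a,None,fx=12,fy=12,interpolation=cv2.INTER_CUBIC),alpha=2.5))
"
```

```text
(no output)
```

View pics/s5d.png

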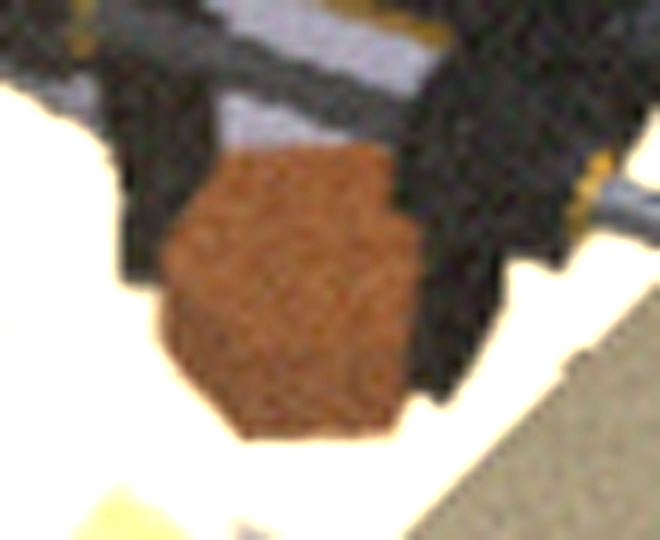

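```bash
python3 -m jog '[{"rot":[0,0,0],"travel":[0,-0.04,-0.06],"jaw":1},{"rot":[0,0,0],"travel":[0,-0.07,-0.104],"jaw":1},{"rot":[0,0,0],"travel":[0,-0.07,-0.104],"jaw":1},{"rot":[0,0,0],"travel":[0,-0.07,-0.104],"jaw":1},{"rot":[0,0,0],"travel":[0,-0.07,-0.104],"jaw":1},{"rot":[0,0,0],"travel":[0,-0.07,-0.104],"jaw":1},{"rot":[0,0,0],"travel":[0,-0.06,-0.09],"jaw":1},{"rot":[0,0,0],"travel":[0,-0.045,-0.067],"jaw":1}]';python3 -m jog '[{"rot":[0,0,0],"travel":[0.05,0,0],"jaw":1},{"rot":[0,0,0],"travel":[0.1,0,0],"jaw":1},{"rot":[0,0,0],"travel":[0.1,0,0],"jaw":1},{"rot":[0,0,0],"travel":[0.05,0,0],"jaw":1},{"rot":[0,0,0],"travel":[0,0,0],"jaw":1},{"rot":[0,0,0],"travel":[0,0,0],"jaw":1},{"rot":[0,0,0],"travel":[0,0,0],"jaw":1},{"rot":[0,0,0],"travel":[0,0,0],"jaw":1}]'; python3 -c "
from H import *
plan(.6343,.1904,.025,-1.318)"
```

```text
time: 15.75
position: [0.6353, 0.1921, 0.1547]
tool_rot: [2.087, 0.266, -2.088]
ft_force: [0.7, -1.2, 0.3]
grip_width: 0.506
time: 16.55
position: [0.6355, 0.1905, 0.0671]
tool_rot: [2.09, 0.265, -2.084]
ft_force: [-0.0, 0.5, -0.0]
grip_width: 0.5
t 16.55 pos [0.6355 0.1905 0.0671] yaw -1.318 tilt 0.0029 grip mm 43.5 F [-0.   0.5 -0. ] q7 -1.86
ROT units [-0.   -0.03 -0.  ] | TRAVEL units after rot [ 0.1404 -0.0007  0.0039] world d [-0.0012 -0.0001 -0.0421]
```

```bash
python3 -m jog '[{"rot":[0,0,0],"travel":[0.04,0,0.004],"jaw":1},{"rot":[0,0,0],"travel":[0.05,0,0],"jaw":1},{"rot":[0,0,0],"travel":[0.05,0,0],"jaw":1},{"rot":[0,0,0],"travel":[0,0,0],"jaw":1},{"rot":[0,0,0],"travel":[0,0,0],"jaw":1},{"rot":[0,0,0],"travel":[0,0,0],"jaw":1},{"rot":[0,0,0],"travel":[0,0,0],"jaw":1}]'; python3 -c "
from H import *
plan(.6343,.1904,.0122,-1.318)
cv2.imwrite('pics/s6.png',ctrl.get_image('scene')[:,:,::-1])
a=cv2.imread('pics/s6.png')[240:330,245:335]; cv2.imwrite('pics/s6c.png',cv2.convertScaleAbs(cv2.resize(a,(600,600),interpolation=cv2.INTER_CUBIC),alpha=1.5))
"
```

```text
time: 17.25
position: [0.6338, 0.1901, 0.024]
tool_rot: [2.088, 0.265, -2.086]
ft_force: [0.1, 0.6, -0.7]
grip_width: 0.505
t 17.25 pos [0.6338 0.1901 0.024 ] yaw -1.318 tilt 0.0012 grip mm 43.9 F [ 0.1  0.6 -0.7] q7 -1.88
ROT units [ 0.   -0.01  0.  ] | TRAVEL units after rot [ 0.0394 -0.0005 -0.0019] world d [ 0.0005  0.0003 -0.0118]
```

View pics/s6c.png

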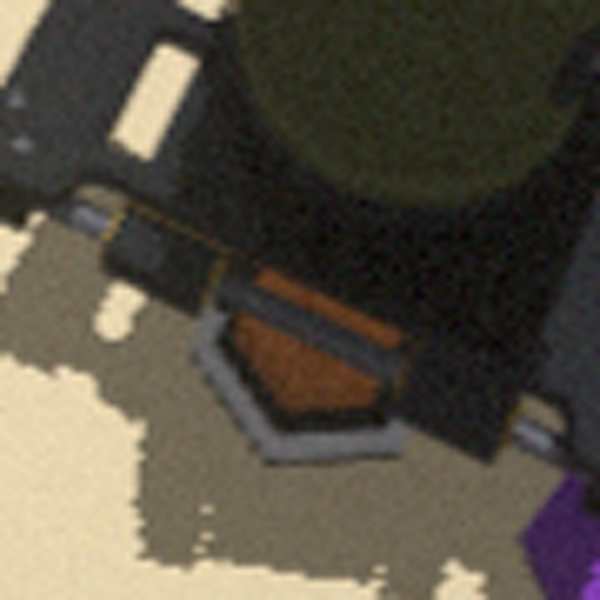

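```bash
python3 -m jog '[{"rot":[0,0,0],"travel":[0.02,0,0],"jaw":1},{"rot":[0,0,0],"travel":[0.018,0,0],"jaw":1},{"rot":[0,0,0],"travel":[0,0,0],"jaw":1},{"rot":[0,0,0],"travel":[0,0,0],"jaw":1},{"rot":[0,0,0],"travel":[0,0,0],"jaw":1}]'; python3 -c "
from H import *
plan(.6343,.1904,.0122,-1.318)"
```

```text
time: 17.8
position: [0.6332, 0.1898, 0.0117]
tool_rot: [2.087, 0.265, -2.087]
ft_force: [0.7, -0.2, 0.2]
grip_width: 0.506
t 17.8 pos [0.6332 0.1898 0.0117] yaw -1.318 tilt 0.0001 grip mm 44.0 F [ 0.7 -0.2  0.2] q7 -1.89
ROT units [ 0.  0. -0.] | TRAVEL units after rot [-0.0016 -0.001  -0.004 ] world d [0.0011 0.0006 0.0005]
```

```bash
python3 -m jog '[{"rot":[0,0,0],"travel":[0,0,0],"jaw":0},{"rot":[0,0,0],"travel":[0,0,0],"jaw":-0.1},{"rot":[0,0,0],"travel":[0,0,0],"jaw":-0.2},{"rot":[0,0,0],"travel":[0,0,0],"jaw":-0.3},{"rot":[0,0,0],"travel":[0,0,0],"jaw":-0.5},{"rot":[0,0,0],"travel":[0,0,0],"jaw":-0.5}]'; python3 -m jog '[{"rot":[0,0,0],"travel":[-0.05,0,0],"jaw":-0.5},{"rot":[0,0,0],"travel":[-0.1,0,0],"jaw":-1},{"rot":[0,0,0],"travel":[-0.14,0,0],"jaw":-1},{"rot":[0,0,0],"travel":[-0.14,0,0],"jaw":-1},{"rot":[0,0,0],"travel":[-0.05,0,0],"jaw":-1},{"rot":[0,0,0],"travel":[0,0,0],"jaw":-1},{"rot":[0,0,0],"travel":[0,0,0],"jaw":-1}]'; python3 -c "
from H import *
for n in CAM: cv2.imwrite(f'pics/{n}7.png',ctrl.get_image(n)[:,:,::-1])
plan(.4593,-.0107,.155,-1.506)
a=cv2.imread('pics/scene7.png')[265:315,268:318]; b=cv2.imread('pics/top7.png')[198:248,245:295];cv2.imwrite('pics/7c.png',np.hstack([cv2.resize(a,(400,400),interpolation=cv2.INTER_CUBIC),cv2.resize(b,(400,400),interpolation=cv2.INTER_CUBIC)]))
"
```

```text
time: 18.4
position: [0.6332, 0.1898, 0.0119]
tool_rot: [2.087, 0.265, -2.087]
ft_force: [0.6, -0.2, 0.3]
grip_width: 0.722
time: 19.1
position: [0.6328, 0.1895, 0.1555]
tool_rot: [2.086, 0.265, -2.087]
ft_force: [0.9, 0.0, -0.9]
grip_width: 0.999
t 19.2 pos [0.6321 0.1892 0.1538] yaw -1.318 tilt 0.0036 grip mm 86.8 F [-1.3  0.8 -0.2] q7 -1.83
ROT units [ 2.15  0.04 -0.01] | TRAVEL units after rot [-0.0039  0.6276  0.6179] world d [-0.1728 -0.1999  0.0012]
```

View pics/7c.png

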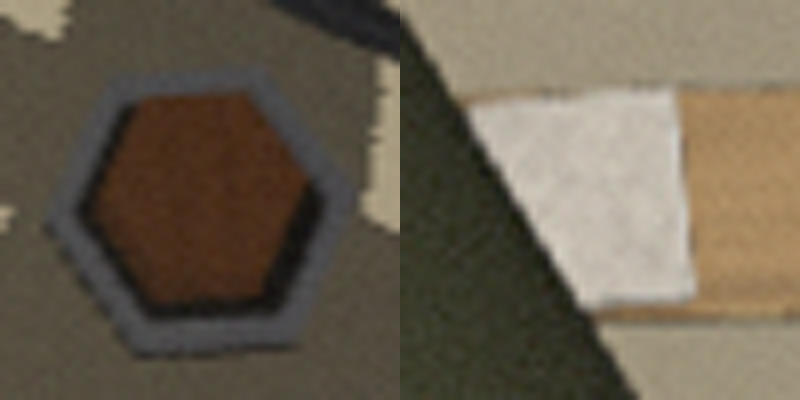

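```bash
python3 -m jog '[{"rot":[1,0,0],"travel":[0,0,0],"jaw":-1},{"rot":[1,0,0],"travel":[0,0,0],"jaw":-1},{"rot":[0.15,0,0],"travel":[0,0,0],"jaw":-1},{"rot":[0,0,0],"travel":[0,0.07,0.07],"jaw":-1},{"rot":[0,0,0],"travel":[0,0.1,0.1],"jaw":-1},{"rot":[0,0,0],"travel":[0,0.1,0.1],"jaw":-1},{"rot":[0,0,0],"travel":[0,0.1,0.1],"jaw":-1},{"rot":[0,0,0],"travel":[0,0.1,0.1],"jaw":-1}]'; python3 -m jog '[{"rot":[0,0,0],"travel":[0,0.1,0.1],"jaw":-1},{"rot":[0,0,0],"travel":[0,0.058,0.048],"jaw":-1},{"rot":[0,0,0],"travel":[0.08,0,0],"jaw":-1},{"rot":[0,0,0],"travel":[0.12,0,0],"jaw":-1},{"rot":[0,0,0],"travel":[0.08,0,0],"jaw":-1},{"rot":[0,0,0],"travel":[0,0,0],"jaw":-1},{"rot":[0,0,0],"travel":[0,0,0],"jaw":-1},{"rot":[0,0,0],"travel":[0,0,0],"jaw":-1}]'; python3 -c "
from H import *
reg('sq',shape('rect',.056,.056),[(72,103),(277,92),(293,298),(87,313)],.048,.05,(245,198),8)
plan(.4593,-.0107,.033,-1.506)"
```

```text
time: 20.0
position: [0.4998, 0.0386, 0.1547]
tool_rot: [2.185, 0.073, -2.19]
ft_force: [-0.3, -0.6, -0.2]
grip_width: 1.0
time: 20.8
position: [0.4616, -0.0102, 0.0731]
tool_rot: [2.19, 0.072, -2.186]
ft_force: [-0.2, -0.2, 0.3]
grip_width: 0.999
sq [ 0.4599 -0.0102  0.0484] 0.0009
t 20.8 pos [ 0.4616 -0.0102  0.0731] yaw -1.505 tilt 0.002 grip mm 87.0 F [-0.2 -0.2  0.3] q7 -1.58
ROT units [ 0.01 -0.02 -0.  ] | TRAVEL units after rot [0.1338 0.0013 0.0078] world d [-0.0023 -0.0005 -0.0401]
```

```bash
python3 -m jog '[{"rot":[0.1,0,0],"travel":[0.02,0,0.006],"jaw":-1},{"rot":[0,0,0],"travel":[0.04,0,0],"jaw":-1},{"rot":[0,0,0],"travel":[0.04,0,0],"jaw":-1},{"rot":[0,0,0],"travel":[0.032,0,0],"jaw":-1},{"rot":[0,0,0],"travel":[0,0,0],"jaw":-1},{"rot":[0,0,0],"travel":[0,0,0],"jaw":-1},{"rot":[0,0,0],"travel":[0,0,0],"jaw":-0.4}]' 20; python3 -m jog '[{"rot":[0,0,0],"travel":[0,0,0],"jaw":-0.3},{"rot":[0,0,0],"travel":[0,0,0],"jaw":-0.2},{"rot":[0,0,0],"travel":[0,0,0],"jaw":-0.1},{"rot":[0,0,0],"travel":[0,0,0],"jaw":0.1},{"rot":[0,0,0],"travel":[0,0,0],"jaw":0.4},{"rot":[0,0,0],"travel":[0,0,0],"jaw":0.6},{"rot":[0,0,0],"travel":[0,0,0],"jaw":1},{"rot":[0,0,0],"travel":[0,0,0],"jaw":1}]'; python3 -c "
from H import *
plan(.4596,-.0104,.033,-1.51)"
```

```text
time: 21.5
position: [0.4591, -0.0103, 0.0326]
tool_rot: [2.193, 0.062, -2.192]
ft_force: [0.2, -1.4, 0.2]
grip_width: 0.969
time: 22.3
position: [0.4589, -0.0103, 0.0325]
tool_rot: [2.193, 0.062, -2.192]
ft_force: [-0.5, 1.6, 3.0]
grip_width: 0.644
t 22.3 pos [ 0.4589 -0.0103  0.0325] yaw -1.514 tilt 0.0002 grip mm 56.0 F [-0.5  1.6  3. ] q7 -1.62
ROT units [-0.05 -0.   -0.  ] | TRAVEL units after rot [-0.0017  0.0004 -0.0025] world d [ 0.0007 -0.0001  0.0005]
```

```bash
python3 -m jog '[{"rot":[0,0,0],"travel":[-0.02,0,0],"jaw":1},{"rot":[0,0,0],"travel":[-0.04,0,0],"jaw":1},{"rot":[0,0,0],"travel":[-0.08,0,0],"jaw":1},{"rot":[0,0,0],"travel":[-0.1,0,0],"jaw":1},{"rot":[0,0,0],"travel":[-0.1,0,0],"jaw":1},{"rot":[0,0,0],"travel":[0,0,0],"jaw":1}]'; python3 -m jog '[{"rot":[-1,0,0],"travel":[0,0,0],"jaw":1},{"rot":[-1,0,0],"travel":[0,0,0],"jaw":1},{"rot":[-1,0,0],"travel":[0,0,0],"jaw":1},{"rot":[-1,0,0],"travel":[0,0,0],"jaw":1},{"rot":[-0.5,0,0],"travel":[0,0,0],"jaw":1},{"rot":[0,0,0],"travel":[0,0,0],"jaw":1},{"rot":[0,0,0],"travel":[0,0,0],"jaw":1},{"rot":[0,0,0],"travel":[0,0,0],"jaw":1}]'; python3 -c "
from H import *
plan(.6215,-.222,.135,-1.118)
cv2.imwrite('pics/s8.png',ctrl.get_image('scene')[:,:,::-1])
a=cv2.imread('pics/s8.png')[80:230,200:350]; cv2.imwrite('pics/s8c.png',cv2.convertScaleAbs(cv2.resize(a,(600,600),interpolation=cv2.INTER_CUBIC),alpha=1.6))
"
```

```text
time: 22.9
position: [0.462, -0.0105, 0.1393]
tool_rot: [2.201, 0.06, -2.182]
ft_force: [0.3, -0.2, -0.4]
grip_width: 0.643
time: 23.7
position: [0.4586, -0.0104, 0.1343]
tool_rot: [1.973, 0.45, -1.973]
ft_force: [-0.1, -0.7, -1.1]
grip_width: 0.641
t 23.7 pos [ 0.4586 -0.0104  0.1343] yaw -1.122 tilt 0.0002 grip mm 55.8 F [-0.1 -0.7 -1.1] q7 -1.15
ROT units [-0.05  0.   -0.  ] | TRAVEL units after rot [-0.0024  0.8718 -0.1797] world d [ 0.1629 -0.2116  0.0007]
```

View pics/s8c.png

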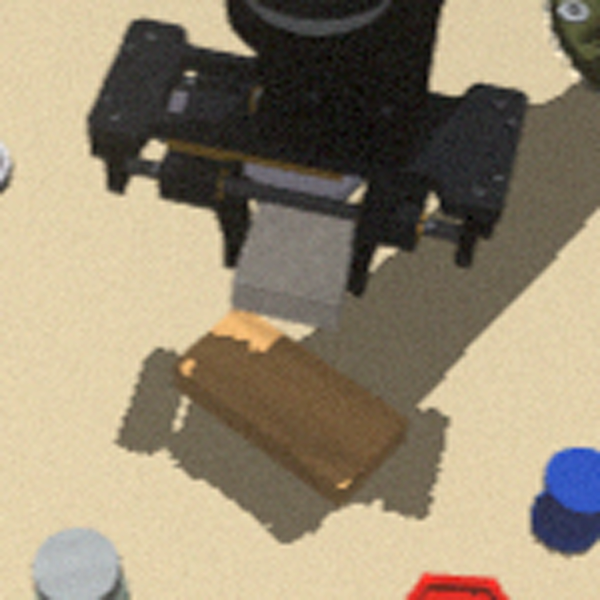

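```bash
python3 -m jog '[{"rot":[0,0,0],"travel":[0,0.07,-0.015],"jaw":1},{"rot":[0,0,0],"travel":[0,0.125,-0.025],"jaw":1},{"rot":[0,0,0],"travel":[0,0.125,-0.025],"jaw":1},{"rot":[0,0,0],"travel":[0,0.125,-0.025],"jaw":1},{"rot":[0,0,0],"travel":[0,0.125,-0.025],"jaw":1},{"rot":[0,0,0],"travel":[0,0.125,-0.025],"jaw":1},{"rot":[0,0,0],"travel":[0,0.11,-0.025],"jaw":1},{"rot":[0,0,0],"travel":[0,0.067,-0.015],"jaw":1}]';python3 -m jog '[{"rot":[0,0,0],"travel":[0.05,0,0],"jaw":1},{"rot":[0,0,0],"travel":[0.1,0,0],"jaw":1},{"rot":[0,0,0],"travel":[0.08,0,0],"jaw":1},{"rot":[0,0,0],"travel":[0,0,0],"jaw":1},{"rot":[0,0,0],"travel":[0,0,0],"jaw":1},{"rot":[0,0,0],"travel":[0,0,0],"jaw":1},{"rot":[0,0,0],"travel":[0,0,0],"jaw":1}]'; python3 -c "
from H import *
plan(.6215,-.222,.025,-1.118)"
```

```text
time: 24.55
position: [0.6217, -0.2258, 0.1336]
tool_rot: [1.973, 0.447, -1.974]
ft_force: [0.6, 0.4, -0.4]
grip_width: 0.643
time: 25.25
position: [0.622, -0.2227, 0.0672]
tool_rot: [1.974, 0.449, -1.969]
ft_force: [-0.5, 1.1, 0.2]
grip_width: 0.637
t 25.25 pos [ 0.622  -0.2227  0.0672] yaw -1.122 tilt 0.003 grip mm 55.4 F [-0.5  1.1  0.2] q7 -0.95
ROT units [-0.04 -0.02 -0.02] | TRAVEL units after rot [ 0.1407 -0.0028  0.0007] world d [-0.0005  0.0007 -0.0422]
```

```bash
python3 -m jog '[{"rot":[0,0,0],"travel":[0.04,-0.002,0],"jaw":1},{"rot":[0,0,0],"travel":[0.05,0,0],"jaw":1},{"rot":[0,0,0],"travel":[0.05,0,0],"jaw":1},{"rot":[0,0,0],"travel":[0,0,0],"jaw":1},{"rot":[0,0,0],"travel":[0,0,0],"jaw":1},{"rot":[0,0,0],"travel":[0,0,0],"jaw":1},{"rot":[0,0,0],"travel":[0,0,0],"jaw":1}]'; python3 -c "
from H import *
plan(.6215,-.222,.0122,-1.118)
cv2.imwrite('pics/s9.png',ctrl.get_image('scene')[:,:,::-1])
a=cv2.imread('pics/s9.png')[130:220,120:210]; cv2.imwrite('pics/s9c.png',cv2.convertScaleAbs(cv2.resize(a,(600,600),interpolation=cv2.INTER_CUBIC),alpha=1.5))
"
```

```text
time: 25.95
position: [0.6213, -0.2222, 0.024]
tool_rot: [1.973, 0.45, -1.971]
ft_force: [-0.1, 0.4, -0.5]
grip_width: 0.641
t 25.95 pos [ 0.6213 -0.2222  0.024 ] yaw -1.122 tilt 0.0013 grip mm 55.8 F [-0.1  0.4 -0.5] q7 -0.96
ROT units [-0.04 -0.01 -0.01] | TRAVEL units after rot [ 0.0394 -0.0002 -0.0009] world d [ 0.0002  0.0002 -0.0118]
```

View pics/s9c.png

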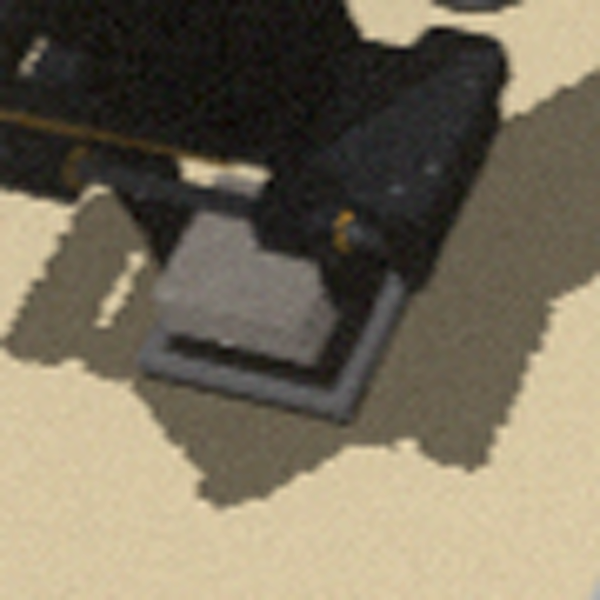

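```bash
python3 -m jog '[{"rot":[0,0,0],"travel":[0.02,0,0],"jaw":1},{"rot":[0,0,0],"travel":[0.018,0,0],"jaw":1},{"rot":[0,0,0],"travel":[0,0,0],"jaw":1},{"rot":[0,0,0],"travel":[0,0,0],"jaw":1},{"rot":[0,0,0],"travel":[0,0,0],"jaw":1}]'; python3 -c "
from H import *
plan(.6215,-.222,.0122,-1.118)"
```

```text
time: 26.5
position: [0.621, -0.2221, 0.012]
tool_rot: [1.973, 0.45, -1.972]
ft_force: [0.6, -0.2, 0.8]
grip_width: 0.641
t 26.5 pos [ 0.621  -0.2221  0.012 ] yaw -1.122 tilt 0.0007 grip mm 55.7 F [ 0.6 -0.2  0.8] q7 -0.96
ROT units [-0.04 -0.   -0.01] | TRAVEL units after rot [-0.0006  0.0004 -0.0017] world d [0.0005 0.0001 0.0002]
```

```bash
python3 -m jog '[{"rot":[0,0,0],"travel":[0,0,0],"jaw":-0.3},{"rot":[0,0,0],"travel":[0,0,0],"jaw":-0.4},{"rot":[0,0,0],"travel":[0,0,0],"jaw":-0.5},{"rot":[0,0,0],"travel":[0,0,0],"jaw":-0.7},{"rot":[0,0,0],"travel":[0,0,0],"jaw":-0.8},{"rot":[0,0,0],"travel":[0,0,0],"jaw":-0.8}]'; python3 -m jog '[{"rot":[0,0,0],"travel":[-0.05,0,0],"jaw":-0.8},{"rot":[0,0,0],"travel":[-0.1,0,0],"jaw":-1},{"rot":[0,0,0],"travel":[-0.14,0,0],"jaw":-1},{"rot":[0,0,0],"travel":[-0.1,0,0],"jaw":-1},{"rot":[0,0,0],"travel":[-0.02,0,0],"jaw":-1},{"rot":[0,0,0],"travel":[0,0,0],"jaw":-1},{"rot":[0,0,0],"travel":[0,0,0],"jaw":-1}]'; python3 -c "
from H import *
for n in CAM: cv2.imwrite(f'pics/{n}10.png',ctrl.get_image(n)[:,:,::-1])
plan(.461,-.0098,.135,0.0)
a=cv2.imread('pics/scene10.png')[150:200,138:188]; b=cv2.imread('pics/top10.png')[195:255,228:308];cv2.imwrite('pics/10c.png',np.hstack([cv2.resize(a,(240,240),interpolation=cv2.INTER_CUBIC),cv2.resize(cv2.resize(b,(560,420),interpolation=cv2.INTER_CUBIC),(560,420))[:240]]) if 0 else cv2.resize(b,(800,600),interpolation=cv2.INTER_CUBIC))
cv2.imwrite('pics/10s.png',cv2.convertScaleAbs(cv2.resize(a,(400,400),interpolation=cv2.INTER_CUBIC),alpha=1.5))
"
```

```text
time: 27.1
position: [0.6206, -0.222, 0.0119]
tool_rot: [1.972, 0.45, -1.972]
ft_force: [0.1, -0.4, 0.2]
grip_width: 0.873
time: 27.8
position: [0.6199, -0.2219, 0.1341]
tool_rot: [1.971, 0.451, -1.974]
ft_force: [-0.4, 0.5, 0.3]
grip_width: 1.001
t 27.9 pos [ 0.6195 -0.2218  0.1331] yaw -1.122 tilt 0.0032 grip mm 87.2 F [-0.6  0.1  0. ] q7 -0.93
ROT units [-1.285e+01  1.000e-02  4.000e-02] | TRAVEL units after rot [-0.0064 -0.5283 -0.7066] world d [-0.1585  0.212   0.0019]
```

View pics/10c.png

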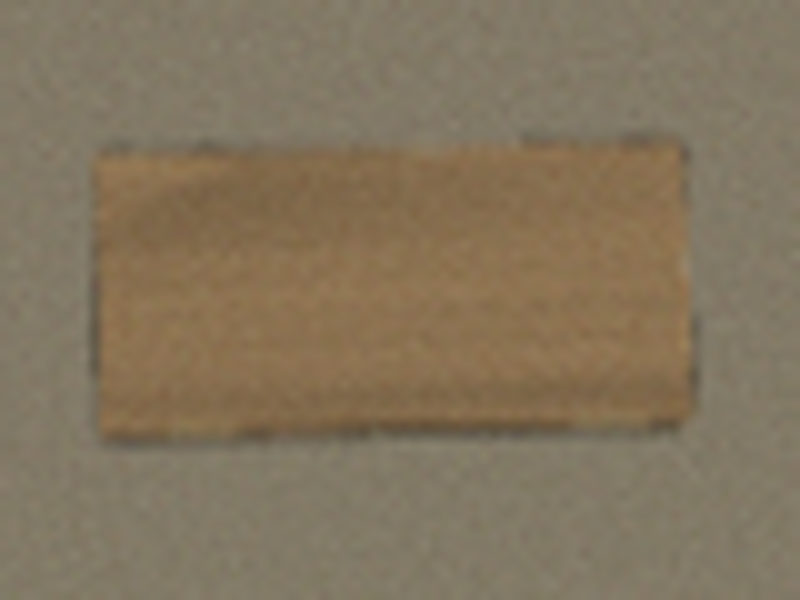

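View pics/10s.png

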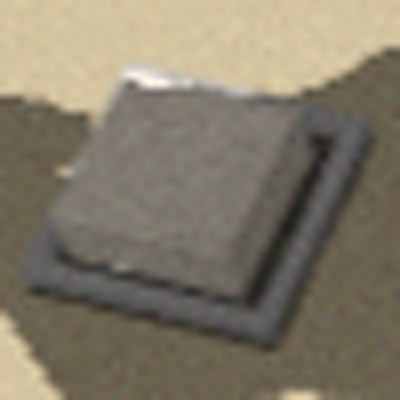

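```bash
python3 -m jog '[{"rot":[-1,0,0],"travel":[0,0,0],"jaw":-1},{"rot":[-1,0,0],"travel":[0,0,0],"jaw":-1},{"rot":[-1,0,0],"travel":[0,0,0],"jaw":-1},{"rot":[-1,0,0],"travel":[0,0,0],"jaw":-1},{"rot":[-1,0,0],"travel":[0,0,0],"jaw":-1},{"rot":[-1,0,0],"travel":[0,0,0],"jaw":-1},{"rot":[-1,0,0],"travel":[0,0,0],"jaw":-1},{"rot":[-1,0,0],"travel":[0,0,0],"jaw":-1}]';python3 -m jog '[{"rot":[-1,0,0],"travel":[0,0,0],"jaw":-1},{"rot":[-1,0,0],"travel":[0,0,0],"jaw":-1},{"rot":[-1,0,0],"travel":[0,0,0],"jaw":-1},{"rot":[-1,0,0],"travel":[0,0,0],"jaw":-1},{"rot":[-0.85,0,0],"travel":[0,0,0],"jaw":-1},{"rot":[0,0,0],"travel":[0,0,0],"jaw":-1},{"rot":[0,0,0],"travel":[0,0,0],"jaw":-1},{"rot":[0,0,0],"travel":[0,0,0],"jaw":-1}]'; python3 -c "
from H import *
reg('ob',shape('rect',.062,.13),[(95,152),(685,140),(690,416),(102,428)],.024,.0,(228,195),10)
plan(.461,-.0098,.135,0.002)"
```

```text
time: 28.7
position: [0.6198, -0.2218, 0.1332]
tool_rot: [1.51, 0.983, -1.513]
ft_force: [1.0, 0.1, 0.2]
grip_width: 0.997
time: 29.5
position: [0.6204, -0.2219, 0.1343]
tool_rot: [1.21, 1.209, -1.211]
ft_force: [0.2, 0.2, 1.1]
grip_width: 0.997
ob [ 0.462 -0.01   0.002] 0.0013
t 29.5 pos [ 0.6204 -0.2219  0.1343] yaw -0.001 tilt 0.001 grip mm 86.7 F [0.2 0.2 1.1] q7 0.13
ROT units [-0.04 -0.    0.01] | TRAVEL units after rot [-0.0023 -0.5299 -0.7082] world d [-0.1594  0.2121  0.0007]
```

```bash
python3 -m jog '[{"rot":[0,0,0],"travel":[0,-0.045,-0.06],"jaw":-1},{"rot":[0,0,0],"travel":[0,-0.075,-0.1],"jaw":-1},{"rot":[0,0,0],"travel":[0,-0.075,-0.1],"jaw":-1},{"rot":[0,0,0],"travel":[0,-0.075,-0.1],"jaw":-1},{"rot":[0,0,0],"travel":[0,-0.075,-0.1],"jaw":-1},{"rot":[0,0,0],"travel":[0,-0.075,-0.1],"jaw":-1},{"rot":[0,0,0],"travel":[0,-0.065,-0.09],"jaw":-1},{"rot":[0,0,0],"travel":[0,-0.045,-0.058],"jaw":-1}]';python3 -m jog '[{"rot":[0,0,0],"travel":[0.05,0,0],"jaw":-1},{"rot":[0,0,0],"travel":[0.1,0,0],"jaw":-1},{"rot":[0,0,0],"travel":[0.1,0,0],"jaw":-1},{"rot":[0,0,0],"travel":[0.03,0,0],"jaw":-1},{"rot":[0,0,0],"travel":[0,0,0],"jaw":-1},{"rot":[0,0,0],"travel":[0,0,0],"jaw":-1},{"rot":[0,0,0],"travel":[0,0,0],"jaw":-1},{"rot":[0,0,0],"travel":[0,0,0],"jaw":-1}]'; python3 -c "
from H import *
plan(.4615,-.0099,.0095,0.002)"
```

```text
time: 30.3
position: [0.4603, -0.0074, 0.1349]
tool_rot: [1.208, 1.209, -1.209]
ft_force: [0.1, 0.0, -1.3]
grip_width: 1.002
time: 31.1
position: [0.4628, -0.0098, 0.0521]
tool_rot: [1.21, 1.207, -1.208]
ft_force: [0.6, 0.1, 0.0]
grip_width: 0.997
t 31.1 pos [ 0.4628 -0.0098  0.0521] yaw -0.001 tilt 0.0023 grip mm 86.7 F [0.6 0.1 0. ] q7 -0.13
ROT units [-0.03  0.01 -0.03] | TRAVEL units after rot [ 0.142  -0.0042  0.0005] world d [-0.0013 -0.0001 -0.0426]
```

```bash
python3 -m jog '[{"rot":[0,0,0],"travel":[0.04,-0.003,0],"jaw":-1},{"rot":[0,0,0],"travel":[0.05,0,0],"jaw":-1},{"rot":[0,0,0],"travel":[0.03,0,0],"jaw":-1},{"rot":[0,0,0],"travel":[0.02,0,0],"jaw":-1},{"rot":[0,0,0],"travel":[0,0,0],"jaw":-1},{"rot":[0,0,0],"travel":[0,0,0],"jaw":-1},{"rot":[0,0,0],"travel":[0,0,0],"jaw":-0.4}]' 35; python3 -m jog '[{"rot":[0,0,0],"travel":[0,0,0],"jaw":-0.35},{"rot":[0,0,0],"travel":[0,0,0],"jaw":-0.3},{"rot":[0,0,0],"travel":[0,0,0],"jaw":-0.2},{"rot":[0,0,0],"travel":[0,0,0],"jaw":0.1},{"rot":[0,0,0],"travel":[0,0,0],"jaw":0.4},{"rot":[0,0,0],"travel":[0,0,0],"jaw":0.6},{"rot":[0,0,0],"travel":[0,0,0],"jaw":1},{"rot":[0,0,0],"travel":[0,0,0],"jaw":1}]'; python3 -c "
from H import *
plan(.4615,-.0099,.0095,0.002)"
```

```text
time: 31.8
position: [0.4614, -0.0096, 0.0094]
tool_rot: [1.21, 1.208, -1.209]
ft_force: [0.5, 0.6, -0.4]
grip_width: 0.964
time: 32.6
position: [0.4611, -0.0097, 0.0091]
tool_rot: [1.209, 1.209, -1.209]
ft_force: [-1.1, 0.2, 3.3]
grip_width: 0.707
t 32.6 pos [ 0.4611 -0.0097  0.0091] yaw -0.0 tilt 0.0005 grip mm 61.5 F [-1.1  0.2  3.3] q7 -0.19
ROT units [-0.03  0.   -0.  ] | TRAVEL units after rot [-0.0012  0.0015  0.0007] world d [ 0.0004 -0.0002  0.0004]
```

```bash
python3 -m jog '[{"rot":[0,0,0],"travel":[-0.02,0,0],"jaw":1},{"rot":[0,0,0],"travel":[-0.04,0,0],"jaw":1},{"rot":[0,0,0],"travel":[-0.08,0,0],"jaw":1},{"rot":[0,0,0],"travel":[-0.1,0,0],"jaw":1},{"rot":[0,0,0],"travel":[-0.1,0,0],"jaw":1},{"rot":[0,0,0],"travel":[-0.06,0,0],"jaw":1},{"rot":[0.2,0,0],"travel":[0,0,0],"jaw":1},{"rot":[0,0,0],"travel":[0,0,0],"jaw":1}]'; python3 -m jog '[{"rot":[0,0,0],"travel":[0,0,0],"jaw":1},{"rot":[0,0,0],"travel":[0,0,0],"jaw":1}]'; python3 -c "
from H import *
plan(.445,.2989,.13,-0.02)
cv2.imwrite('pics/s11.png',ctrl.get_image('scene')[:,:,::-1])
a=cv2.imread('pics/s11.png')[80:230,200:350]; cv2.imwrite('pics/s11c.png',cv2.convertScaleAbs(cv2.resize(a,(600,600),interpolation=cv2.INTER_CUBIC),alpha=1.6))
"
```

```text
time: 33.4
position: [0.4606, -0.0097, 0.1289]
tool_rot: [1.222, 1.2, -1.223]
ft_force: [-1.1, -0.9, -1.6]
grip_width: 0.712
time: 33.6
position: [0.4598, -0.0094, 0.1277]
tool_rot: [1.221, 1.203, -1.224]
ft_force: [-0.7, -0.2, -1.9]
grip_width: 0.707
t 33.6 pos [ 0.4598 -0.0094  0.1277] yaw -0.017 tilt 0.0026 grip mm 61.5 F [-0.7 -0.2 -1.9] q7 -0.06
ROT units [ 0.03 -0.01  0.03] | TRAVEL units after rot [-0.0078 -0.0699 -1.0266] world d [-0.0148  0.3083  0.0023]
```

View pics/s11c.png

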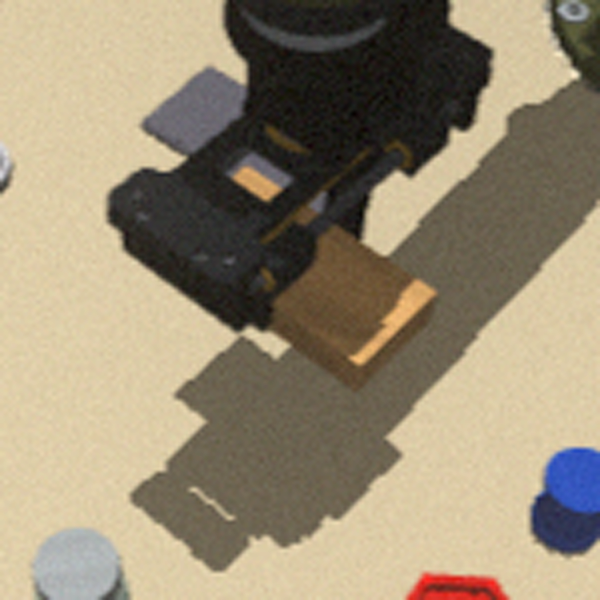

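Held level. Carry to the oblong nest, over the spool at about 0.12 m clearance height.

```bash
python3 -m jog '[{"rot":[0,0,0],"travel":[-0.01,-0.004,-0.05],"jaw":1},{"rot":[0,0,0],"travel":[0,-0.007,-0.1],"jaw":1},{"rot":[0,0,0],"travel":[0,-0.008,-0.12],"jaw":1},{"rot":[0,0,0],"travel":[0,-0.008,-0.12],"jaw":1},{"rot":[0,0,0],"travel":[0,-0.008,-0.12],"jaw":1},{"rot":[0,0,0],"travel":[0,-0.008,-0.12],"jaw":1},{"rot":[0,0,0],"travel":[0,-0.008,-0.12],"jaw":1},{"rot":[0,0,0],"travel":[0,-0.008,-0.12],"jaw":1}]';python3 -m jog '[{"rot":[0,0,0],"travel":[0,-0.007,-0.1],"jaw":1},{"rot":[0,0,0],"travel":[0,-0.004,-0.057],"jaw":1},{"rot":[0,0,0],"travel":[0,0,0],"jaw":1},{"rot":[0,0,0],"travel":[0,0,0],"jaw":1},{"rot":[0,0,0],"travel":[0,0,0],"jaw":1}]'; python3 -c "
from H import *
plan(.445,.2989,.06,-0.02)"
```

```text
time: 34.45
position: [0.4468, 0.2542, 0.1321]
tool_rot: [1.222, 1.201, -1.222]
ft_force: [0.6, -1.0, -0.4]
grip_width: 0.71
time: 34.95
position: [0.4453, 0.2978, 0.1317]
tool_rot: [1.222, 1.2, -1.224]
ft_force: [0.8, -0.1, -1.7]
grip_width: 0.713
t 34.95 pos [0.4453 0.2978 0.1317] yaw -0.019 tilt 0.0012 grip mm 62.0 F [ 0.8 -0.1 -1.7] q7 -0.85
ROT units [0.01 0.01 0.  ] | TRAVEL units after rot [ 0.2389 -0.0012 -0.0037] world d [-0.0003  0.0011 -0.0717]
```

```bash
python3 -m jog '[{"rot":[0,0,0],"travel":[0.04,0,-0.003],"jaw":1},{"rot":[0,0,0],"travel":[0.08,0,0],"jaw":1},{"rot":[0,0,0],"travel":[0.1,0,0],"jaw":1},{"rot":[0,0,0],"travel":[0.08,0,0],"jaw":1},{"rot":[0,0,0],"travel":[0.05,0,0],"jaw":1},{"rot":[0,0,0],"travel":[0,0,0],"jaw":1},{"rot":[0,0,0],"travel":[0,0,0],"jaw":1},{"rot":[0,0,0],"travel":[0,0,0],"jaw":1}]'; python3 -c "
from H import *
plan(.445,.2989,.013,-0.02)
cv2.imwrite('pics/s12.png',ctrl.get_image('scene')[:,:,::-1])
a=cv2.imread('pics/s12.png')[200:310,330:440]; cv2.imwrite('pics/s12c.png',cv2.convertScaleAbs(cv2.resize(a,(600,600),interpolation=cv2.INTER_CUBIC),alpha=1.5))
"
```

```text
time: 35.75
position: [0.4463, 0.3004, 0.0282]
tool_rot: [1.224, 1.2, -1.22]
ft_force: [-0.2, 0.7, 0.1]
grip_width: 0.706
t 35.75 pos [0.4463 0.3004 0.0282] yaw -0.018 tilt 0.0023 grip mm 61.4 F [-0.2  0.7  0.1] q7 -0.96
ROT units [ 0.02 -0.01 -0.02] | TRAVEL units after rot [ 0.0505 -0.0041  0.0049] world d [-0.0013 -0.0015 -0.0152]
```

View pics/s12c.png

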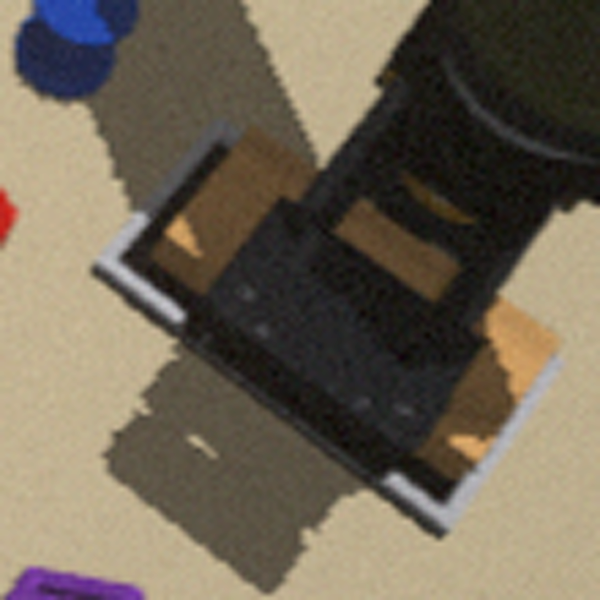

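```bash
python3 -c "
from H import *
a=cv2.imread('pics/s12.png')[200:310,330:440]; k=7; a=cv2.convertScaleAbs(cv2.resize(a,None,fx=k,fy=k,interpolation=cv2.INTER_CUBIC),alpha=1.5)[:600]
def dr(P,c):
    u=((proj('scene',P)-[330,200]+.5)*k-.5); cv2.polylines(a,[np.round(u).astype(int)],True,c,1)
s=shape('rect',.062,.13)
dr(poly3(s,.4463,.3004,-.018,.0282-.009+.024),(0,0,255)); dr(poly3(s,.4463,.3004,-.018,.0282-.009),(0,0,120))
dr(poly3(shape('rect',.074,.142),.445,.2989,-.02,.011),(0,255,0))
dr(poly3(shape('rect',.086,.154),.445,.2989,-.02,.011),(0,255,0))
cv2.imwrite('pics/12o.png',a)"
```

```text
(no output)
```

View pics/12o.png

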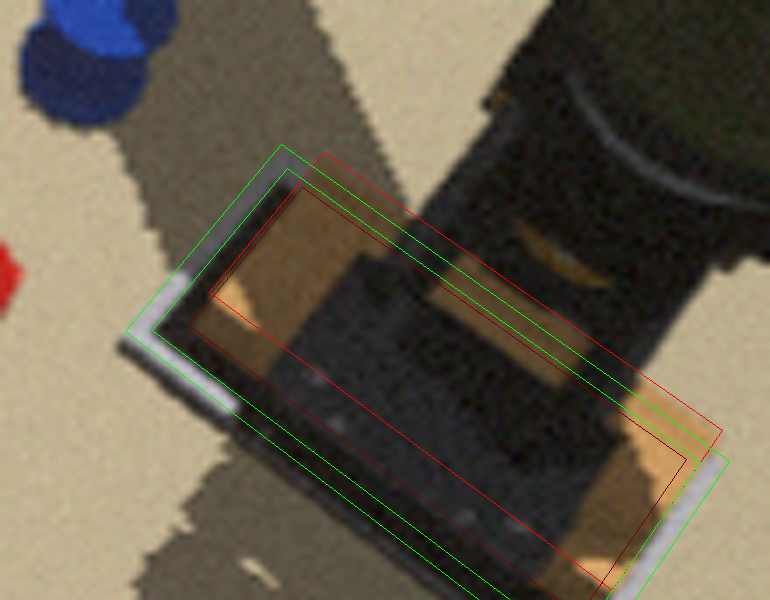

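The overlay matches. I apply the small correction and lower.

```bash
python3 -m jog '[{"rot":[0,0,0],"travel":[0.01,-0.004,0.006],"jaw":1},{"rot":[0,0,0],"travel":[0.02,0,0],"jaw":1},{"rot":[0,0,0],"travel":[0.018,0,0],"jaw":1},{"rot":[0,0,0],"travel":[0,0,0],"jaw":1},{"rot":[0,0,0],"travel":[0,0,0],"jaw":1},{"rot":[0,0,0],"travel":[0,0,0],"jaw":1}]'; python3 -c "
from H import *
plan(.445,.2989,.0125,-0.02)"
```

```text
time: 36.4
position: [0.4443, 0.2979, 0.0129]
tool_rot: [1.222, 1.2, -1.222]
ft_force: [-0.6, -1.3, 5.9]
grip_width: 0.71
t 36.4 pos [0.4443 0.2979 0.0129] yaw -0.018 tilt 0.0008 grip mm 61.8 F [-0.6 -1.3  5.9] q7 -0.97
ROT units [ 0.03  0.01 -0.  ] | TRAVEL units after rot [ 0.0012  0.0023 -0.0035] world d [ 0.0007  0.001  -0.0004]
```

Seated (5.9 N upward on the tool). Release, lift and look.

```bash
python3 -m jog '[{"rot":[0,0,0],"travel":[0,0,0],"jaw":-0.45},{"rot":[0,0,0],"travel":[0,0,0],"jaw":-0.5},{"rot":[0,0,0],"travel":[0,0,0],"jaw":-0.7},{"rot":[0,0,0],"travel":[0,0,0],"jaw":-0.9},{"rot":[0,0,0],"travel":[0,0,0],"jaw":-1},{"rot":[0,0,0],"travel":[0,0,0],"jaw":-1}]'; python3 -m jog '[{"rot":[0,0,0],"travel":[-0.05,0,0],"jaw":-1},{"rot":[0,0,0],"travel":[-0.1,0,0],"jaw":-1},{"rot":[0,0,0],"travel":[-0.14,0,0],"jaw":-1},{"rot":[0,0,0],"travel":[-0.14,0,0],"jaw":-1},{"rot":[0,0,0],"travel":[-0.14,0,0],"jaw":-1},{"rot":[0,0,0],"travel":[-0.05,0,0],"jaw":-1}]'; python3 -m jog '[{"rot":[0,0,0],"travel":[0,0,0.12],"jaw":-1},{"rot":[0,0,0],"travel":[0,0,0.14],"jaw":-1},{"rot":[0,0,0],"travel":[0,0,0.14],"jaw":-1},{"rot":[0,0,0],"travel":[0,0,0.14],"jaw":-1},{"rot":[0,0,0],"travel":[0,0,0.14],"jaw":-1},{"rot":[0,0,0],"travel":[0,0,0.14],"jaw":-1},{"rot":[0,0,0],"travel":[0,0,0.1],"jaw":-1},{"rot":[0,0,0],"travel":[0,0,0],"jaw":-1}]';python3 -c "
from H import *
for n in CAM: cv2.imwrite(f'pics/{n}13.png',ctrl.get_image(n)[:,:,::-1])
plan(.445,.2989,.06,-0.02)
print(proj('top',[[.6352,-.0134,.05],[.4099,.1537,.046]]))
"
```

```text
time: 37.0
position: [0.444, 0.2979, 0.0124]
tool_rot: [1.222, 1.201, -1.222]
ft_force: [-0.7, -0.5, -0.1]
grip_width: 0.97
time: 37.6
position: [0.4455, 0.3, 0.2039]
tool_rot: [1.227, 1.198, -1.215]
ft_force: [1.1, 0.7, -0.2]
grip_width: 1.007
time: 38.4
position: [0.4386, 0.0173, 0.1984]
tool_rot: [1.226, 1.196, -1.229]
ft_force: [0.4, -0.1, 0.2]
grip_width: 1.003
t 38.5 pos [0.439  0.0221 0.1986] yaw -0.019 tilt 0.0004 grip mm 86.8 F [-0.2 -0.3 -0.1] q7 -0.04
ROT units [ 0.01 -0.    0.  ] | TRAVEL units after rot [ 0.4619  0.0016 -0.9228] world d [ 0.006   0.2768 -0.1386]
[[266.99939943 143.0215121 ]
 [189.49725043 248.01388722]]
```

View pics/scene13.png

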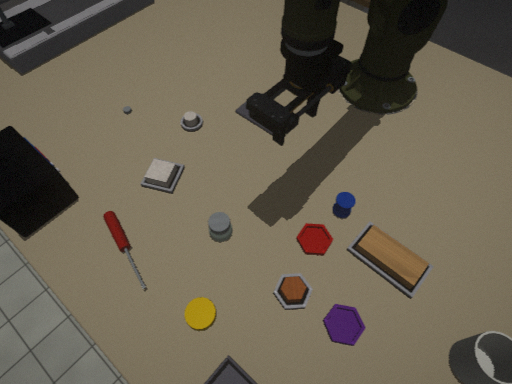

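View pics/top13.png

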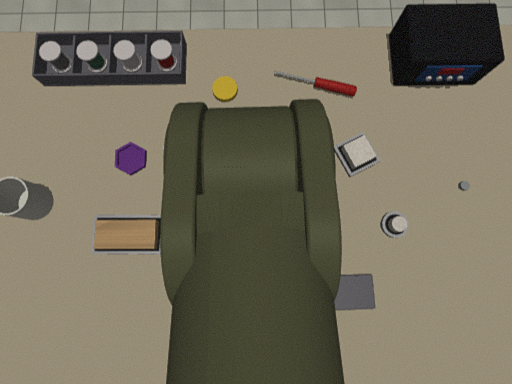

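All four blanks are in their nests; jar (219,226) and spool (345,204) in the scene view look where they were. I verify position and flatness with wireframes drawn at the nest poses.

```bash
python3 -c "
from H import *
im=cv2.imread('pics/scene13.png')
B=[('rect',(.062,.13),(.4450,.2989,-.02)),('rect',(.056,.056),(.6215,-.222,.4525)),('hex',(.044,),(.6343,.1904,.776)),('c',(.034,),(.4558,-.2967,0))]
t=[]
for kd,a,p in B:
    s=shape(kd,*a); c=proj('scene',[[p[0],p[1],.02]])[0].astype(int); r=48 if a[-1]>.1 else 24; k=300/(2*r)
    cr=im[c[1]-r:c[1]+r,c[0]-r:c[0]+r]; cr=cv2.convertScaleAbs(cv2.resize(cr,(300,300),interpolation=cv2.INTER_CUBIC),alpha=1.4)
    for z in(.028,.004): cv2.polylines(cr,[np.round((proj('scene',poly3(s,*p,z))-c+r+.5)*k-.5).astype(int)],True,(0,0,255) if z>.01 else (255,0,0),1)
    t.append(cr)
cv2.imwrite('pics/13o.png',np.vstack([np.hstack(t[:2]),np.hstack(t[2:])]))
d=cv2.absdiff(im,cv2.imread('pics/scene0.png'))
print('jar diff',d[208:243,203:236].mean(),'spool diff',d[190:220,332:358].mean())
"
```

```text
jar diff 4.238383838383839 spool diff 3.551282051282051
```

View pics/13o.png

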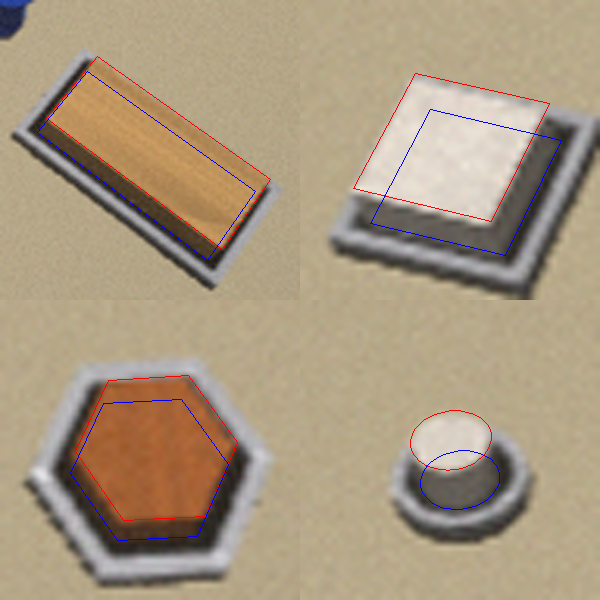

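The blanks match the wireframes within 1–2 mm and lie flat. The jar and spool are unchanged, with only noise-level image differences. Handing in.

```bash
python3 -c "
from bench import ctrl
print(ctrl.get_state()['ft_force'],ctrl.get_state()['time']); print(ctrl.close_job())"
```

```text
[-0.16711855 -0.32909096 -0.07256062] 38.5
the job is handed in; nothing more can be done
None
```

I took the stack apart from the top, round, then hexagonal, square and oblong. I set each blank down in the nest of its own shape and handed the job in at 38.5 s of the allowed 128 s.

- **Placing:** The last pictures show all four blanks flat inside their rims. Wireframes drawn at the measured nest poses match them within about 1–2 mm. No blank was dropped.
- **Jar and spool:** They show only image noise against the first scene picture, so they did not move. The arm covered both in the last top view, so only the scene camera confirms this.
- **Gripper:** It ended open and clear of everything.
- **Weaker checks:** Lowering the round and oblong blanks gave clear floor contact, 3.6 N and 5.9 N. The hexagon and square gave almost none (0.2 N and 0.8 N), so I judged them seated from height and pictures alone. The two cameras disagreed by about 3 mm on the round blank's starting position. I used the top view, and the grip came out right.

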